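# Put the rinsed pickling ware up to dry

### The arm

A 6-joint arm with a two-finger parallel gripper is mounted at the origin on the work surface. World frame = base frame: x ahead of the robot, y to its left, z up, the work surface at z = 0. Lengths are in mm, angles in rad, forces in N, time in s.
With the tool pointing down it reaches from about 350 to 875 mm from the base axis. Payload 4.2 kg.
Tool frame: the origin (TCP) lies at the very end of the fingers, on their centre line; the grasp point (between the pads) lies 19 mm behind it; z points along the fingers, y is the line along which they close (so a half turn about z gives the same grasp; the last joint's range is limited). The gripper opens to 85 mm and grips with 20 to 120 N. Pads are 22 mm wide; open, the fingers measure 114 mm over their backs; the gripper's body (76 mm by 85 mm) begins 54 mm behind the grasp point. The pads swing forward as they close: fully open they stand 13 mm farther back than shut.
Start: joints at [1.548, 0.385, 0.008, 0, -1.194, -0.259], TCP at [173.771, 600.336, 231.312] pointing down, gripper open.
Joint ranges: [-3.14, 3.14], [-1.21, 2.06], [-1.07, 1.41], [-3.16, 2.05], [-2.99, -0.16], [-3.1, 3.1]. Speed limits (rad/s): [2.79, 2.79, 3.14, 3.14, 3.14, 3.14].

### API

Orientations are given as a unit quaternion [x, y, z, w].
In Python, from bench import monitor, get_image, camera_info, job_done gives the robot as it stands.
- The arm moves only by the tool send_rows, never from a script. Its argument "series" is a list of rows, each a list of 3 entries, a list of its own where there are three numbers: the shift along the tool's x, y, z in mm, then the turn, a rotation vector about the tool's x, y, z in rad, then the finger opening in mm, from 0 to 85.4. A call has 1 to 8 rows; each row shifts and turns the commanded pose from where the row before left it, along the tool's axes as they then stand; what a row does not reach is not made up. A row lasts 1/10 s, in which the tool goes at most 50 mm and 8.59 degrees, less where a joint would pass 70% of its speed; a pose out of reach is approached as far as the arm can. A call with a gripper value outside its range is refused whole. The fingers move at their own pace and stop on an object; the grip force is fixed at half the most. Time passes only in rows, so rows that do not move let the fingers close. It gives the time, the measured TCP pose, the force, the opening and the grip force at its end, in the units of the state.
- monitor.read_state(): the state, without advancing time (a new reading comes with each control period).
- get_image(name): name is "scene" or "side" or "wrist"; returns the picture (480x640x3 uint8, red, green, blue); there is no depth.
- camera_info(name): a dict with "intrinsics" (3x3 intrinsics, pixels), "dist_coeffs" ([k1, k2, p1, p2, k3] as OpenCV has them; the pictures are not rectified), "R" (3x3) and "t" (3): a world point X has camera coordinates R X + t. Camera axes: x right, y down, z forward; pixel columns grow to the right and rows downward; lengths in mm; the calibration is good to about 2 mm. A picture is of the moment at which its call begins: read the wrist's pose just before it. camera_info takes no time and is no camera call; for the wrist camera it gives the pose at the moment of the call.
- job_done(): hands the job in; it is judged then, once.
The state is a dict: "clock": time; "joints": joint angles; "joint_vel": joint speeds; "joint_efforts": joint torques, N m; "position": TCP position; "ee_rot": TCP orientation; "contact_force": force on the tool from outside, world axes, zero at the start; "wrist_torque": the same for the moment, N m; "gripper_width": finger opening in mm; "grasp_force": force on a finger pad.
Only numpy, scipy, OpenCV 4.12 (cv2) and the standard library are available. Lean on these libraries where they do the work, as an engineer would, in place of code of your own. Each camera call takes 0.05 s, during which the arm holds its last target. There are 200 camera calls.

### The job

Put the rinsed pickling ware up to dry. Drain the wire dip basket by holding it tipped to about 45 degrees over the drip tray, clear of it, for four seconds; then bring it level and hang it by its grip bar on the hook above the tray. Set every pot lying on the bench upside down over a drying peg of its own, fully down with its rim flat on the board (pots and basket may be done in any order), and leave the jeweller's tools about the bench as they lie.

Things in the scene. Friction and masses are not known exactly. Their poses are not given: they have to be found in the camera images.
- pot1: white square plastic pot, open at one end: 56 x 56 mm outside, 100 mm long, walls and bottom 3 mm, 80 g; may be absent. Origin at its middle (50 mm from either end). x axis along the length, out of the mouth (straight down when upside down); y, z square to the flat sides. Starts lying on a side (origin 28 mm high), mouth away from the robot or obliquely so
- pot2: white square plastic pot, open at one end: 56 x 56 mm outside, 100 mm long, walls and bottom 3 mm, 80 g; may be absent. Origin at its middle (50 mm from either end). x axis along the length, out of the mouth (straight down when upside down); y, z square to the flat sides. Starts lying on a side (origin 28 mm high), mouth away from the robot or obliquely so
- pot3: white square plastic pot, open at one end: 56 x 56 mm outside, 100 mm long, walls and bottom 3 mm, 80 g; may be absent. Origin at its middle (50 mm from either end). x axis along the length, out of the mouth (straight down when upside down); y, z square to the flat sides. Starts lying on a side (origin 28 mm high), mouth away from the robot or obliquely so
- pot4: white square plastic pot, open at one end: 56 x 56 mm outside, 100 mm long, walls and bottom 3 mm, 80 g; may be absent. Origin at its middle (50 mm from either end). x axis along the length, out of the mouth (straight down when upside down); y, z square to the flat sides. Starts lying on a side (origin 28 mm high), mouth away from the robot or obliquely so
- basket: wire dip basket, 84 (its x) x 112 (its y) x 52 mm high, 160 g, with a stiff bail that does not fold: legs 6 (x) x 5 (y) mm at y = +-53 mm carry a straight flat-sided black grip bar along y. Origin in the middle of the underside, z up when level. Starts standing level on the bench, its x roughly away from the robot
- basket_grip (a point): middle of the basket's grip bar, 133 mm above the basket's origin; axes as the basket's. The bar is 12 mm thick (x), 102 mm long (y), 14 mm high (z), with 74 mm free between it and the basket's rim
- rack: fixed grey drying board, 100 (its x) x 375 (its y) mm, top 20 mm above the bench, with a row of four upright white pegs 95 mm apart along its y. Origin in the middle of its underside, on the bench. A pot fully down on a peg has its rim on the board and its origin 70 mm above the bench
- peg1 (a point): top of a vertical drying peg: 30 mm diameter, domed end, 70 mm tall above the board (top 90 mm above the bench); pegs are numbered from -y to +y of the rack
- peg2 (a point): top of a vertical drying peg: 30 mm diameter, domed end, 70 mm tall above the board (top 90 mm above the bench); pegs are numbered from -y to +y of the rack
- peg3 (a point): top of a vertical drying peg: 30 mm diameter, domed end, 70 mm tall above the board (top 90 mm above the bench); pegs are numbered from -y to +y of the rack
- peg4 (a point): top of a vertical drying peg: 30 mm diameter, domed end, 70 mm tall above the board (top 90 mm above the bench); pegs are numbered from -y to +y of the rack
- drainer: fixed white drip tray with steel hook post; x roughly away from the robot. Tray spans x -60 to +120, y -100 to +100 mm, rim 25 mm high. A 14 mm post stands at x = +85 mm, 235 mm tall. From it a level hook arm, 8 mm round, runs along -x, its centre 222 mm up, to x = -12 mm and turns up to end at x = -21 mm, 246 mm above the bench. Origin on the bench
- hook_seat (a point): where the middle of the hung bar should rest, on top of the level hook arm: at drainer x = 20 mm, 226 mm above the bench; axes as the drainer's. The bar lies across the arm, its middle then 7 mm above this point
- tray_middle (a point): middle of the drip tray's inner floor (drainer x = 30 mm, 3 mm above the bench); axes as the drainer's
- brush1: polishing brush wheel, black 76 mm disc 14 mm thick with blue hub, loose at the bench's right side; leave alone. Origin at its underside, about the middle
- brush2: a second brush wheel like it, farther off on the right side; leave alone. Origin at its underside, about the middle
- pliers: long-nose pliers with wooden-brown grips, 155 mm long, 12 mm high, lying close in front of the robot; leave alone. Origin at its underside, about the middle
- tweezers: steel tweezers with brown pads, 155 mm long, 10 mm high, lying close in front of the robot; leave alone. Origin at its underside, about the middle
- mandrel: steel tapered ring mandrel, 270 mm long, 25 mm thick, lying at the bench's left side; leave alone. Origin at its underside, about the middle
Mind the look-alikes: they are no part of the job. What is shaped like the basket but green is not meant.

How it is judged (in metres and radians):
On the way, in this order (a step that is already met when the one before it is completed fails the run):
1. the dip basket is held tipped to about 45 degrees (34 to 57 degrees) over the drip tray, clear of it, for three seconds (angle between basket's own z axis and vertical between 0.6 and 1 rad and x of basket in the frame of tray_middle between -0.125 and 0.125 m and y of basket in the frame of tray_middle between -0.125 and 0.125 m and z of basket in the frame of tray_middle above 0.03 m and contact force between basket and drainer below 0.3 N), for 3 s.
2. the basket, level again, hangs by its grip bar on the hook (distance between basket_grip and hook_seat below 0.04 m and angle between basket's own z axis and vertical below 0.2 rad and contact force between basket and drainer above 0.4 N), for 0.3 s.
At the end, for the whole second after the job is handed in: Every pot present is mouth down over a peg (axes within 17 mm, within 7 degrees of vertical, origin 70 +-8 mm above the bench), at rest; the basket hangs level (11 degrees) on the hook, bar middle within 40 mm of hook_seat, almost still; the robot touches nothing; tools not shifted over 40 mm (all of step 2 and (horizontal distance between pot1 and peg1 below 0.017 m or horizontal distance between pot1 and peg2 below 0.017 m or horizontal distance between pot1 and peg3 below 0.017 m or horizontal distance between pot1 and peg4 below 0.017 m) and z of pot1 in the frame of rack between 0.062 and 0.078 m and angle between each of pot1, pot2, pot3, pot4's own x axis and vertical above 3.02 rad and linear speed of each of pot1, pot2, pot3, pot4 below 0.03 m/s and (horizontal distance between pot2 and peg1 below 0.017 m or horizontal distance between pot2 and peg2 below 0.017 m or horizontal distance between pot2 and peg3 below 0.017 m or horizontal distance between pot2 and peg4 below 0.017 m) and z of pot2 in the frame of rack between 0.062 and 0.078 m and (horizontal distance between pot3 and peg1 below 0.017 m or horizontal distance between pot3 and peg2 below 0.017 m or horizontal distance between pot3 and peg3 below 0.017 m or horizontal distance between pot3 and peg4 below 0.017 m) and z of pot3 in the frame of rack between 0.062 and 0.078 m and (horizontal distance between pot4 and peg1 below 0.017 m or horizontal distance between pot4 and peg2 below 0.017 m or horizontal distance between pot4 and peg3 below 0.017 m or horizontal distance between pot4 and peg4 below 0.017 m) and z of pot4 in the frame of rack between 0.062 and 0.078 m and linear speed of basket below 0.05 m/s).
It fails at once if one of the tools is shifted by more than 40 mm (distance of any of brush1, brush2, pliers, tweezers, mandrel from where it was at the start of the episode above 0.04 m).
Of pot1, pot2, pot3, pot4 only 3 to 4 are there at a start; the rules pass over those that are not, and their reading is None.
At some moment in a run one of pot1, pot2, pot3, pot4 may be knocked a few centimetres aside while the robot is not near it.
It also fails if it takes over 210 s, if anything falls off the work surface, if the arm or the gripper's body presses on something with over 40 N, if the wrist force passes 120 N, or if a joint passes its speed limit or range.

## Working session

There is one attempt and no reset: what is moved stays moved. The work goes in short steps, Python scripts to look and compute and a tool call to move; the robot and the scene stay as the last step left them, time stands still between calls to the robot, and variables do not carry over. Pictures are saved under pics/ and viewed, at most 14 in all, crops included, and the job is handed in when it is done.

Besides the shell and the picture viewer there is one more tool, called after "Call:" as a command line: name --argument value ..., lists and objects as JSON in quotes. send_rows: Moves the arm, as the interface text tells. Its arguments: {"type":"object","properties":{"series":{"type":"array"}},"required":["series"]}

```bash
ls; mkdir -p pics; python3 - <<'E'
from bench import monitor,get_image,camera_info
import cv2,numpy as np
np.set_printoptions(precision=4,suppress=True)
print(monitor.read_state())
for n in ("scene","side","wrist"):
    print(n,camera_info(n))
    cv2.imwrite(f"pics/{n}0.png",get_image(n)[:,:,::-1])
E
```

```text
pics
{'clock': 0.0, 'joints': array([ 1.5476,  0.3855,  0.0066, -0.0005, -1.194 , -0.2586]), 'joint_vel': array([-0.0001,  0.0001, -0.0004,  0.0002,  0.001 , -0.0003]), 'joint_efforts': array([ -0.0001, -39.2294,  18.8403,   4.1863,  -0.0047,  -0.    ]), 'position': array([173.6175, 599.7765, 230.2238]), 'ee_rot': array([ 0.9901, -0.1405, -0.0001,  0.0011]), 'contact_force': array([-0.5463, -0.2535, -0.9037]), 'wrist_torque': array([-0.024 , -0.0121,  0.0063]), 'grasp_force': 0.0, 'gripper_width': 85.3721484419458}
scene {'intrinsics': array([[544.435 ,   0.    , 320.5606],
       [  0.    , 544.435 , 227.8884],
       [  0.    ,   0.    ,   1.    ]]), 'dist_coeffs': array([-0.0812,  0.    ,  0.    ,  0.    ,  0.    ]), 'R': array([[ 0.6929,  0.7209, -0.0111],
       [ 0.4748, -0.4678, -0.7455],
       [-0.5427,  0.5113, -0.6664]]), 't': array([-325.7966,  -92.0507, 1814.1856])}
side {'intrinsics': array([[529.4677,   0.    , 326.7508],
       [  0.    , 529.4677, 230.6755],
       [  0.    ,   0.    ,   1.    ]]), 'dist_coeffs': array([0.0133, 0.    , 0.    , 0.    , 0.    ]), 'R': array([[ 0.8805, -0.4737,  0.0179],
       [-0.3348, -0.6482, -0.6839],
       [ 0.3356,  0.5962, -0.7293]]), 't': array([-402.8978,  283.0565, 1313.8767])}
wrist {'intrinsics': array([[398.2533,   0.    , 315.3787],
       [  0.    , 398.2533, 235.2475],
       [  0.    ,   0.    ,   1.    ]]), 'dist_coeffs': array([-0.0206,  0.    ,  0.    ,  0.    ,  0.    ]), 'R': array([[-0.2787, -0.9604,  0.0023],
       [-0.9077,  0.2642,  0.326 ],
       [-0.3137,  0.0888, -0.9454]]), 't': array([623.0892, -42.5397, 381.7675])}
```

View pics/scene0.png

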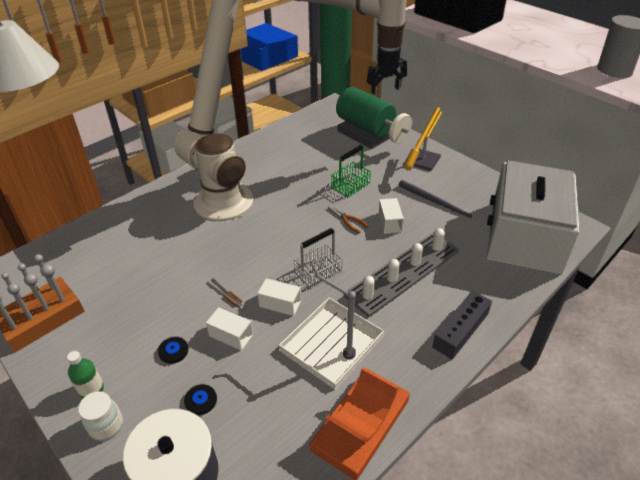

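View pics/side0.png

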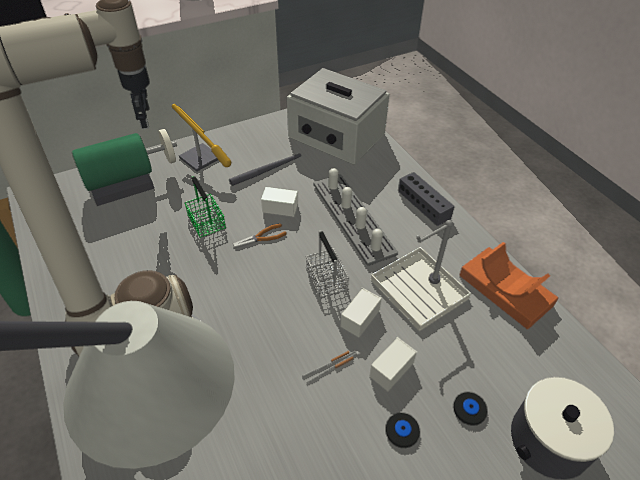

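Both views show three pots: scene (390,216), (280,296), (229,330); side (280,203), (361,312), (393,362). The basket is at scene (318,262), the rack has four pegs, and the tray with its hook is at scene (330,340). Next I'll zoom in to get exact corners.

```bash
cat > h.py <<'E'
from bench import monitor,get_image,camera_info
import cv2,numpy as np
from scipy.spatial.transform import Rotation as Ro
np.set_printoptions(precision=2,suppress=True)
def ray(c,px):
    px=np.atleast_2d(np.float64(px))
    u=cv2.undistortPoints(px[:,None],c["intrinsics"],c["dist_coeffs"])[:,0]
    d=np.c_[u,np.ones(len(u))]@c["R"]
    return -c["R"].T@c["t"],d
def onz(c,px,z):
    o,d=ray(c,px); return o+d*((z-o[2])/d[:,2])[:,None]
def tri(c1,p1,c2,p2):
    o1,d1=ray(c1,p1);o2,d2=ray(c2,p2);out=[]
    for a,b in zip(d1,d2):
        s=np.linalg.lstsq(np.c_[a,-b],o2-o1,rcond=None)[0]
        x,y=o1+s[0]*a,o2+s[1]*b
        out.append(np.r_[(x+y)/2,np.linalg.norm(x-y)])
    return np.array(out)
def proj(c,X):
    return cv2.projectPoints(np.float64(X).reshape(-1,1,3),cv2.Rodrigues(c["R"])[0],c["t"],c["intrinsics"],c["dist_coeffs"])[0][:,0]
E
python3 - <<'E'
from h import *
a=cv2.imread("pics/scene0.png")[180:390,190:470]; cv2.imwrite("pics/scene0c.png",cv2.resize(a,None,fx=2.85,fy=2.85,interpolation=cv2.INTER_CUBIC))
a=cv2.imread("pics/side0.png")[160:400,230:480]; cv2.imwrite("pics/side0c.png",cv2.resize(a,None,fx=2.5,fy=2.5,interpolation=cv2.INTER_CUBIC))
E
```

```text
(no output)
```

View pics/scene0c.png

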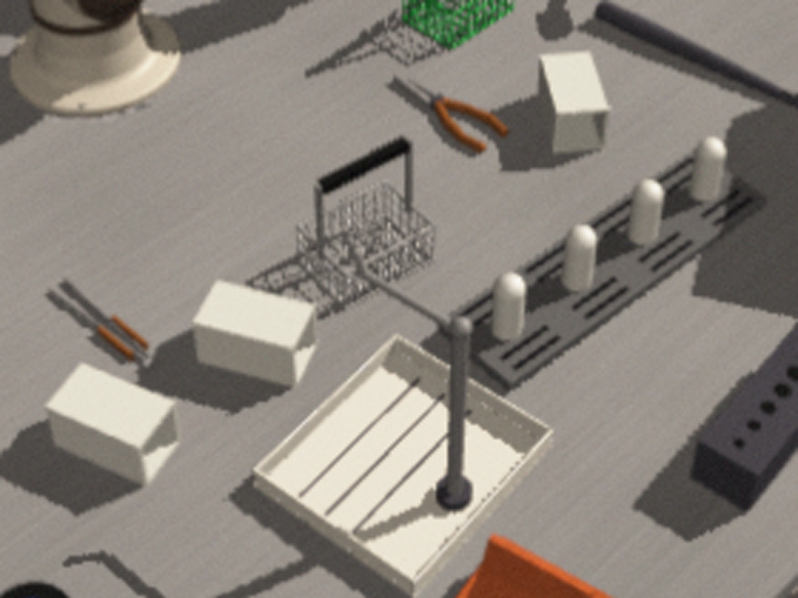

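View pics/side0c.png

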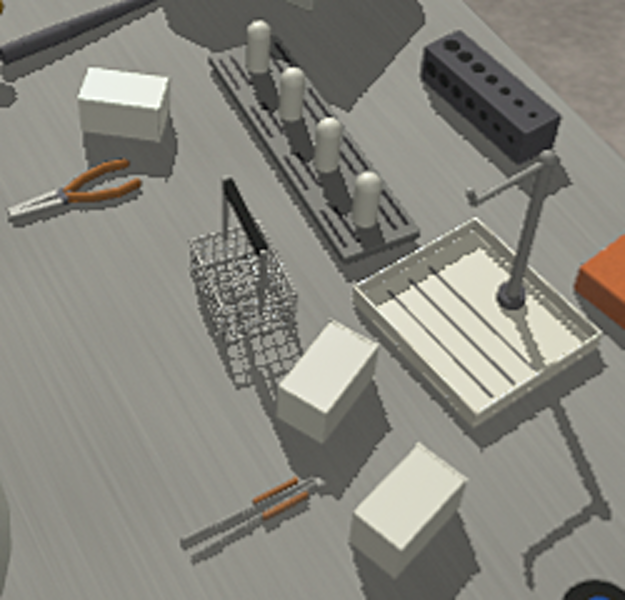

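The crops show the pot top-face corners, four peg domes, tray corners, hook post and grip bar clearly. I'll convert them to positions.

```bash
cat > m1.py <<'E'
from h import *
cs,cd=camera_info("scene"),camera_info("side")
S=lambda p:np.array([190,180])+(np.array(p,float)-.9)/2.85
D=lambda p:np.array([230,160])+(np.array(p,float)-.75)/2.5
pots={"A":([(540,57),(591,52),(608,104),(552,112)],[(80,98),(88,67),(170,76),(164,108)]),
"B":([(217,281),(316,315),(298,347),(195,322)],[(279,381),(332,320),(378,347),(325,404)]),
"C":([(82,366),(177,402),(145,442),(48,405)],[(354,508),(420,443),(467,477),(402,543)])}
for k,(s,d) in pots.items():
    a,b=onz(cs,S(s),56),onz(cd,D(d),56)
    for P in (a,b): print(k,P[:,:2].tolist().__str__()[:140],P.mean(0)[:2],np.linalg.norm(P-np.roll(P,-1,0),axis=1))
print("pegs");print(onz(cs,S([(510,288),(581,241),(649,195),(712,153)]),75));print(onz(cd,D([(368,187),(329,133),(292,83),(258,35)]),75))
print(tri(cs,S([(510,288),(581,241),(649,195),(712,153)]),cd,D([(368,187),(329,133),(292,83),(258,35)])))
print("tray");a=onz(cs,S([(398,337),(552,432),(415,592),(255,472)]),25);b=onz(cd,D([(475,222),(601,338),(480,420),(355,290)]),25);print(a,b)
print("post top,base,armtip");print(tri(cs,S([(461,325),(455,492),(350,252)]),cd,D([(549,157),(511,298),(471,197)])))
print("bar");print(tri(cs,S([(319,187),(408,145)]),cd,D([(262,248),(227,182)])))
E
python3 m1.py
```

```text
A [[407.42425520847917, 318.0196374251177], [441.3868843818939, 365.15227265049725], [511.7686996535115, 309.77627462842224], [478.32218069667 [459.73 312.53] [58.09 89.56 62.34 93.43]
A [[404.0294567223857, 316.7665473705248], [435.0109512622564, 363.37659443717405], [517.8081613561377, 302.4731535840066], [486.4330956854236 [460.82 309.37] [ 55.97 102.78  57.03 103.07]
B [[417.44730343426954, -153.98464005268966], [515.066861705891, -115.64469426611197], [532.3205152706875, -153.5166830145339], [443.110625071 [ 476.99 -156.21] [104.88  41.62 101.39  54.17]
B [[416.3669354525732, -151.18853061130596], [502.46555573706877, -110.51278321137852], [526.5483168735379, -161.76179303569631], [443.2708418 [ 472.16 -154.83] [95.22 56.63 89.98 52.14]
C [[412.7808764292205, -308.5796121916442], [505.02957980701717, -272.4167628230082], [520.0256176807368, -319.7090003354998], [428.1002195045 [ 466.48 -314.38] [99.08 49.61 99.14 50.63]
C [[408.9065210651583, -306.2093500116729], [501.8326402201753, -276.4734031467881], [520.7128860972518, -328.120691740877], [429.077327900742 [ 465.13 -316.85] [97.57 54.99 95.96 54.29]
pegs
[[629.33  24.2   75.  ]
 [635.85 117.48  75.  ]
 [641.73 213.61  75.  ]
 [648.19 307.66  75.  ]]
[[625.02  18.19  75.  ]
 [630.07 111.69  75.  ]
 [634.15 205.46  75.  ]
 [640.05 301.42  75.  ]]
[[627.95  24.02  71.16   4.76]
 [633.74 118.77  69.91   4.37]
 [639.09 215.59  68.35   5.92]
 [645.04 311.62  67.9    4.3 ]]
tray
[[ 568.31  -61.3    25.  ]
 [ 743.39  -41.63   25.  ]
 [ 772.9  -243.14   25.  ]
 [ 591.54 -258.66   25.  ]] [[ 733.39  -47.13   25.  ]
 [ 757.46 -243.54   25.  ]
 [ 584.11 -267.7    25.  ]
 [ 559.58  -68.02   25.  ]]
post top,base,armtip
[[ 718.89 -141.85  227.22    2.16]
 [ 718.13 -140.98    3.86    5.08]
 [ 611.15 -158.7   240.37    3.43]]
bar
[[451.25 -49.09 133.56   2.34]
 [464.93  53.85 128.56   0.64]]
```

```bash
cat >> h.py <<'E'
def T(p,R):
    M=np.eye(4);M[:3,:3]=R;M[:3,3]=p;return M
def cur():
    s=monitor.read_state();return T(s["position"],Ro.from_quat(s["ee_rot"]).as_matrix())
def down(yaw,p):
    "tool down, tool y at world yaw"
    y=np.array([np.cos(yaw),np.sin(yaw),0]);z=np.array([0,0,-1.]);return T(p,np.c_[np.cross(y,z),y,z])
from scipy.linalg import logm,expm
def plan(A,B,n=None,v=40,w=.13):
    "constant row, n times, taking A to B"
    L=np.real(logm(np.linalg.inv(A)@B))
    r=np.array([L[2,1],L[0,2],L[1,0]])
    n=n or int(np.ceil(max(np.linalg.norm(L[:3,3])/v,np.linalg.norm(r)/w,1)))
    D=expm(L/n);p=np.round(D[:3,3],1);rr=np.round(Ro.from_matrix(D[:3,:3]).as_rotvec(),3)
    C=A.copy()
    for _ in range(n):C=C@T(p,Ro.from_rotvec(rr).as_matrix())
    print(n,"x",p.tolist(),rr.tolist(),"-> end",C[:3,3],"err",np.linalg.norm(C[:3,3]-B[:3,3]).round(2));return C
def log():
    s=monitor.read_state();open("log.txt","a").write(repr((s["joints"].tolist(),s["position"].tolist(),s["ee_rot"].tolist()))+"\n");return s
E
python3 - <<'E'
from h import *
log();plan(cur(),down(-3.274,[462,34,240]),16)
E
```

```text
16 x [42.7, 6.5, -0.6] [0.0, -0.0, 0.089] -> end [461.14  34.47 240.9 ] err 1.33
```

Call:
send_rows --series '[[[42.7,6.5,-0.6],[0,0,0.089],85],[[42.7,6.5,-0.6],[0,0,0.089],85],[[42.7,6.5,-0.6],[0,0,0.089],85],[[42.7,6.5,-0.6],[0,0,0.089],85],[[42.7,6.5,-0.6],[0,0,0.089],85],[[42.7,6.5,-0.6],[0,0,0.089],85],[[42.7,6.5,-0.6],[0,0,0.089],85],[[42.7,6.5,-0.6],[0,0,0.089],85]]'

```text
clock: 0.95
position: [423.6, 369.5, 235.7]
ee_rot: [0.878, -0.478, -0.0, 0.0]
contact_force: [-0.1, 0.2, 0.3]
gripper_width: 85.1
grasp_force: 0.0
```

Call:
send_rows --series '[[[42.7,6.5,-0.6],[0,0,0.089],85],[[42.7,6.5,-0.6],[0,0,0.089],85],[[42.7,6.5,-0.6],[0,0,0.089],85],[[42.7,6.5,-0.6],[0,0,0.089],85],[[42.7,6.5,-0.6],[0,0,0.089],85],[[42.7,6.5,-0.6],[0,0,0.089],85],[[42.7,6.5,-0.6],[0,0,0.089],85],[[42.7,6.5,-0.6],[0,0,0.089],85]]'

```text
clock: 1.75
position: [460.9, 33.2, 240.7]
ee_rot: [-0.656, 0.754, 0.0, -0.0]
contact_force: [0.1, -0.8, -0.6]
gripper_width: 84.8
grasp_force: 0.0
```

```bash
python3 - <<'E'
from h import *
print(log());c=camera_info("wrist");cv2.imwrite("pics/w1.png",get_image("wrist")[:,:,::-1]);print(proj(c,[[451.25,-49,133],[465,53.9,133]]))
E
```

```text
{'clock': 1.75, 'joints': array([ 0.42,  0.1 , -0.36,  0.  , -1.12, -0.56]), 'joint_vel': array([-0.77, -0.25, -0.27,  0.  ,  0.02, -0.12]), 'joint_efforts': array([  3.65, -22.92,  18.33,   3.92,  -0.06,   0.07]), 'position': array([460.9 ,  33.17, 240.73]), 'ee_rot': array([-0.66,  0.75,  0.  , -0.  ]), 'contact_force': array([ 0.14, -0.77, -0.6 ]), 'wrist_torque': array([-0.05, -0.04,  0.02]), 'grasp_force': 0.0, 'gripper_width': 84.8182674263977}
[[313.07 102.52]
 [314.34 262.69]]
```

View pics/w1.png

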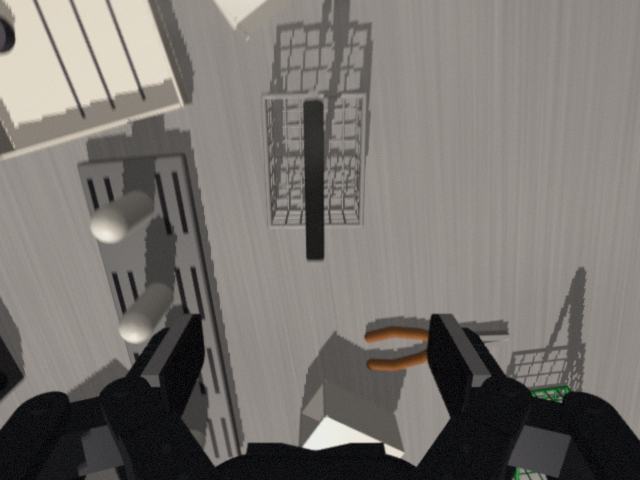

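The bar appears at (314,100)–(315,260), within 1–2 px of my estimate, so I'll descend and grip it off-centre to leave room for the hook arm.

Call:
send_rows --series '[[[0,0,0],[0,0,0],60],[[0,0,30],[0,0,0],60],[[0,0,30],[0,0,0],60],[[0,0,30],[0,0,0],60],[[0,0,25],[0,0,0],60],[[0,0,11],[0,0,0],60],[[0,0,0],[0,0,0],60],[[0,0,0],[0,0,0],0]]'

```text
clock: 2.6
position: [462.2, 35.5, 115.7]
ee_rot: [-0.658, 0.753, -0.0, 0.001]
contact_force: [0.4, 0.2, 0.8]
gripper_width: 46.6
grasp_force: 0.0
```

Call:
send_rows --series '[[[0,0,0],[0,0,0],0],[[0,0,0],[0,0,0],0],[[0,0,0],[0,0,0],0],[[0,0,0],[0,0,0],0],[[0,0,0],[0,0,0],0],[[0,0,0],[0,0,0],0]]'

```text
clock: 3.2
position: [462.3, 35.3, 116.1]
ee_rot: [-0.658, 0.753, -0.001, 0.001]
contact_force: [-1.2, 1.8, 6.4]
gripper_width: 10.2
grasp_force: 60.1
```

```bash
python3 - <<'E'
from h import *
print(log());c=camera_info("wrist")
A=cur();G=A.copy();G[2,3]+=190
print("pegs from w1 need old pose")
plan(A,G,5)
yaw=.12;o=np.array([636,-154.]);ux=np.array([np.cos(yaw),np.sin(yaw)]);uy=np.array([-ux[1],ux[0]])
print(ux,uy)
# drain pose: basket origin at drainer (0,-75); tool forward tilt 45deg, bar yaw aligned with drainer
E
```

```text
{'clock': 3.2, 'joints': array([ 0.43,  0.24, -0.54,  0.  , -0.79, -0.56]), 'joint_vel': array([ 0.,  0., -0.,  0., -0., -0.]), 'joint_efforts': array([ -0.77, -24.65,  12.8 ,   2.94,   0.09,   0.01]), 'position': array([462.27,  35.32, 116.12]), 'ee_rot': array([-0.66,  0.75, -0.  ,  0.  ]), 'contact_force': array([-1.16,  1.78,  6.36]), 'wrist_torque': array([0.46, 0.26, 0.02]), 'grasp_force': 60.06217539310455, 'gripper_width': 10.164933910603432}
pegs from w1 need old pose
5 x [-0.0, -0.1, -38.0] [0.0, -0.0, -0.0] -> end [462.26  35.09 306.12] err 0.23
[0.99 0.12] [-0.12  0.99]
```

```bash
cat >> h.py <<'E'
BM=np.array([33,0,-17.])  # bar middle in tool frame
BO=np.array([33,0,116.])  # basket origin in tool frame
def place(R,off,p): return T(np.array(p)-R@off,R)
E
python3 - <<'E'
from h import *
A=cur();G=A.copy();G[2,3]+=190
C=plan(A,G,5)
y=.12-np.pi
W1=place(down(y,[0]*3)[:3,:3],BM,[480,-237,310]);C=plan(C,W1,v=35)
Rt=down(y,[0]*3)[:3,:3]@Ro.from_rotvec([np.pi/4,0,0]).as_matrix()
W2=place(Rt,BO,[674,-237,155]);C=plan(C,W2,v=30,w=.1)
print(W1[:3,3],W2[:3,3])
E
```

```text
5 x [-0.0, -0.1, -38.0] [0.0, -0.0, -0.0] -> end [462.26  35.09 306.12] err 0.23
7 x [34.2, -2.8, 1.9] [-0.0, 0.0, -0.036] -> end [ 475.5  -204.11  292.64] err 0.67
8 x [2.9, -11.0, 11.5] [0.098, -0.0, -0.0] -> end [ 588.56 -214.1   237.32] err 0.3
[ 476.05 -204.24  293.  ] [ 588.61 -214.06  237.02]
```

Call:
send_rows --series '[[[0,0,-10],[0,0,0],0],[[0,0,-30],[0,0,0],0],[[0,0,-38],[0,0,0],0],[[0,0,-38],[0,0,0],0],[[0,0,-38],[0,0,0],0],[[0,0,-30],[0,0,0],0],[[0,0,-6],[0,0,0],0],[[0,0,0],[0,0,0],0]]'

```text
clock: 4.0
position: [460.9, 34.9, 305.1]
ee_rot: [-0.658, 0.753, 0.0, 0.001]
contact_force: [0.1, 0.0, -1.9]
gripper_width: 11.3
grasp_force: 58.9
```

Call:
send_rows --series '[[[34.2,-2.8,1.9],[0,0,-0.036],0],[[34.2,-2.8,1.9],[0,0,-0.036],0],[[34.2,-2.8,1.9],[0,0,-0.036],0],[[34.2,-2.8,1.9],[0,0,-0.036],0],[[34.2,-2.8,1.9],[0,0,-0.036],0],[[34.2,-2.8,1.9],[0,0,-0.036],0],[[34.2,-2.8,1.9],[0,0,-0.036],0],[[0,0,0],[0,0,0],0]]'

```text
clock: 4.8
position: [473.1, -206.9, 287.8]
ee_rot: [0.746, -0.666, -0.003, 0.002]
contact_force: [-1.3, 0.2, -3.4]
gripper_width: 10.8
grasp_force: 58.9
```

Call:
send_rows --series '[[[2.9,-11,11.5],[0.098,0,0],0],[[2.9,-11,11.5],[0.098,0,0],0],[[2.9,-11,11.5],[0.098,0,0],0],[[2.9,-11,11.5],[0.098,0,0],0],[[2.9,-11,11.5],[0.098,0,0],0],[[2.9,-11,11.5],[0.098,0,0],0],[[2.9,-11,11.5],[0.098,0,0],0],[[2.9,-11,11.5],[0.098,0,0],0]]'

```text
clock: 5.6
position: [585.4, -212.4, 232.1]
ee_rot: [0.691, -0.615, 0.252, -0.286]
contact_force: [-1.2, -0.8, -3.2]
gripper_width: 11.2
grasp_force: 59.0
```

Call:
send_rows --series '[[[0,0,0],[0,0,0],0],[[0,0,0],[0,0,0],0],[[0,0,0],[0,0,0],0],[[0,0,0],[0,0,0],0]]'

```text
clock: 6.0
position: [587.0, -213.9, 236.0]
ee_rot: [0.691, -0.614, 0.253, -0.285]
contact_force: [0.2, 0.4, -2.1]
gripper_width: 11.0
grasp_force: 59.0
```

```bash
python3 - <<'E'
from h import *
s=log();print(s)
a=get_image("side");b=get_image("scene")
cv2.imwrite("pics/drain.png",np.hstack([cv2.resize(a[120:420,230:530],(400,400)),cv2.resize(b[130:430,180:480],(400,400))])[:,:,::-1])
E
```

```text
{'clock': 6.0, 'joints': array([-0.27,  0.16, -0.29, -0.65, -0.46,  0.88]), 'joint_vel': array([-0.  , -0.  ,  0.01, -0.01,  0.  ,  0.01]), 'joint_efforts': array([ -0.09, -28.27,  19.44,   2.87,   1.25,   0.03]), 'position': array([ 587.01, -213.9 ,  236.04]), 'ee_rot': array([ 0.69, -0.61,  0.25, -0.29]), 'contact_force': array([ 0.16,  0.41, -2.15]), 'wrist_torque': array([-0.15,  1.86, -0.05]), 'grasp_force': 58.993515372276306, 'gripper_width': 10.993156182435131}
```

View pics/drain.png

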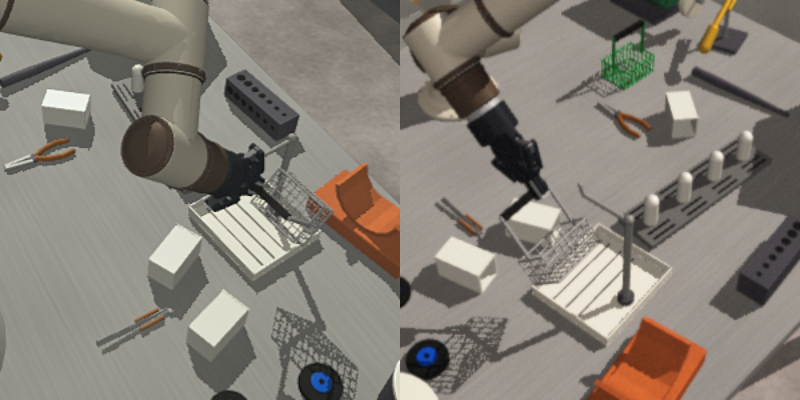

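The basket is tipped about 45° over the tray's right half, clear of the tray and hook, and no contact shows in the picture. I'll hold it for four seconds.

Call:
send_rows --series '[[[0,0,0],[0,0,0],0],[[0,0,0],[0,0,0],0],[[0,0,0],[0,0,0],0],[[0,0,0],[0,0,0],0],[[0,0,0],[0,0,0],0],[[0,0,0],[0,0,0],0],[[0,0,0],[0,0,0],0],[[0,0,0],[0,0,0],0]]'

```text
clock: 6.9
position: [587.3, -214.4, 236.0]
ee_rot: [0.691, -0.614, 0.254, -0.285]
contact_force: [-0.7, -0.7, -2.4]
gripper_width: 10.9
grasp_force: 59.0
```

Call:
send_rows --series '[[[0,0,0],[0,0,0],0],[[0,0,0],[0,0,0],0],[[0,0,0],[0,0,0],0],[[0,0,0],[0,0,0],0],[[0,0,0],[0,0,0],0],[[0,0,0],[0,0,0],0],[[0,0,0],[0,0,0],0],[[0,0,0],[0,0,0],0]]'

```text
clock: 7.7
position: [587.3, -214.4, 236.0]
ee_rot: [0.691, -0.614, 0.254, -0.285]
contact_force: [-1.3, 0.4, -2.8]
gripper_width: 11.1
grasp_force: 59.0
```

Call:
send_rows --series '[[[0,0,0],[0,0,0],0],[[0,0,0],[0,0,0],0],[[0,0,0],[0,0,0],0],[[0,0,0],[0,0,0],0],[[0,0,0],[0,0,0],0],[[0,0,0],[0,0,0],0],[[0,0,0],[0,0,0],0],[[0,0,0],[0,0,0],0]]'

```text
clock: 8.5
position: [587.3, -214.4, 236.0]
ee_rot: [0.691, -0.614, 0.254, -0.285]
contact_force: [-0.3, 0.1, -2.1]
gripper_width: 10.8
grasp_force: 59.0
```

Call:
send_rows --series '[[[0,0,0],[0,0,0],0],[[0,0,0],[0,0,0],0],[[0,0,0],[0,0,0],0],[[0,0,0],[0,0,0],0],[[0,0,0],[0,0,0],0],[[0,0,0],[0,0,0],0],[[0,0,0],[0,0,0],0],[[0,0,0],[0,0,0],0]]'

```text
clock: 9.3
position: [587.3, -214.4, 236.0]
ee_rot: [0.691, -0.614, 0.254, -0.285]
contact_force: [-0.2, 0.8, -2.1]
gripper_width: 11.0
grasp_force: 59.0
```

Call:
send_rows --series '[[[0,0,0],[0,0,0],0],[[0,0,0],[0,0,0],0],[[0,0,0],[0,0,0],0],[[0,0,0],[0,0,0],0],[[0,0,0],[0,0,0],0],[[0,0,0],[0,0,0],0]]'

```text
clock: 9.9
position: [587.3, -214.4, 236.0]
ee_rot: [0.691, -0.614, 0.254, -0.285]
contact_force: [-0.2, 0.7, -2.2]
gripper_width: 10.9
grasp_force: 59.0
```

```bash
python3 - <<'E'
from h import *
log()
y=.12-np.pi;R=down(y,[0]*3)[:3,:3]
C=cur()
C=plan(C,place(R,BM,[500,-237,300]),v=30,w=.1)   # back and level
ux=np.array([np.cos(.12),np.sin(.12),0]);S=np.array([655,-150,226.])
P1=S-120*ux+[0,0,40];C=plan(C,place(R,BM,P1))
P2=S+[0,0,40];C=plan(C,place(R,BM,P2))
print(P1,P2,C)
E
```

```text
8 x [-2.6, 7.8, -10.3] [-0.098, -0.0, -0.0] -> end [ 496.19 -204.19  282.7 ] err 0.33
3 x [-22.6, -14.7, 11.2] [-0.0, 0.0, -0.001] -> end [ 532.   -131.67  249.11] err 0.15
3 x [-0.0, -40.0, 0.0] [-0.0, 0.0, -0.0] -> end [ 651.14 -117.31  249.11] err 0.16
[ 535.86 -164.37  266.  ] [ 655. -150.  266.] [[   0.12   -0.99    0.    651.14]
 [  -0.99   -0.12    0.   -117.31]
 [  -0.     -0.     -1.    249.11]
 [   0.      0.      0.      1.  ]]
```

Call:
send_rows --series '[[[-2.6,7.8,-10.3],[-0.098,0,0],0],[[-2.6,7.8,-10.3],[-0.098,0,0],0],[[-2.6,7.8,-10.3],[-0.098,0,0],0],[[-2.6,7.8,-10.3],[-0.098,0,0],0],[[-2.6,7.8,-10.3],[-0.098,0,0],0],[[-2.6,7.8,-10.3],[-0.098,0,0],0],[[-2.6,7.8,-10.3],[-0.098,0,0],0],[[-2.6,7.8,-10.3],[-0.098,0,0],0]]'

```text
clock: 10.7
position: [496.1, -204.0, 283.6]
ee_rot: [0.747, -0.665, -0.0, 0.001]
contact_force: [0.9, -0.2, -2.6]
gripper_width: 10.8
grasp_force: 58.9
```

Call:
send_rows --series '[[[-22.6,-14.7,11.2],[0,0,0],0],[[-22.6,-14.7,11.2],[0,0,0],0],[[-22.6,-14.7,11.2],[0,0,0],0],[[0,0,0],[0,0,0],0],[[0,0,0],[0,0,0],0],[[0,0,0],[0,0,0],0]]'

```text
clock: 11.3
position: [532.3, -132.1, 249.6]
ee_rot: [0.747, -0.665, 0.001, -0.0]
contact_force: [0.0, 0.0, -0.8]
gripper_width: 10.7
grasp_force: 58.9
```

```bash
python3 - <<'E'
from h import *
s=log();A=cur();print(s["joints"],A[:3,3],"bar",(A@np.r_[BM,1])[:3])
a=get_image("side");b=get_image("scene");cs,cd=camera_info("scene"),camera_info("side")
bar=A@np.c_[np.r_[BM,1]];bars=np.array([(A@np.r_[BM+[d,0,0],1])[:3] for d in(51,-51)])
print("pred bar side",proj(cd,bars),"scene",proj(cs,bars))
cv2.imwrite("pics/hang1.png",np.hstack([cv2.resize(a[180:330,330:480],(400,400)),cv2.resize(b[220:370,250:400],(400,400))])[:,:,::-1])
E
```

```text
[ 0.05  0.24 -0.15  0.   -1.18  0.06] [ 532.31 -132.08  249.64] bar [ 536.13 -164.85  266.64]
pred bar side [[408.6  257.26]
 [379.65 229.46]] scene [[272.66 257.61]
 [302.12 233.92]]
```

View pics/hang1.png

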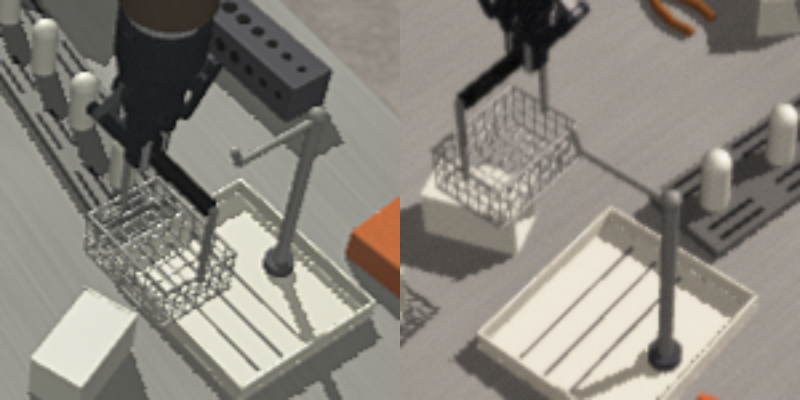

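Call:
send_rows --series '[[[0,-30,0],[0,0,0],0],[[0,-30,0],[0,0,0],0],[[0,-30,0],[0,0,0],0],[[0,-30,0],[0,0,0],0],[[0,0,0],[0,0,0],0],[[0,0,10],[0,0,0],0],[[0,0,10],[0,0,0],0],[[0,0,8],[0,0,0],0]]'

```text
clock: 12.2
position: [649.8, -118.0, 220.0]
ee_rot: [0.747, -0.665, -0.001, 0.0]
contact_force: [0.1, -0.1, -1.6]
gripper_width: 10.8
grasp_force: 59.0
```

Call:
send_rows --series '[[[0,0,2],[0,0,0],0],[[0,0,0],[0,0,0],0],[[0,0,2],[0,0,0],0],[[0,0,0],[0,0,0],0],[[0,0,1],[0,0,0],0],[[0,0,0],[0,0,0],0],[[0,0,0],[0,0,0],0]]'

```text
clock: 12.9
position: [651.4, -117.7, 216.3]
ee_rot: [0.747, -0.665, 0.0, -0.0]
contact_force: [-0.7, 0.0, -1.4]
gripper_width: 10.7
grasp_force: 59.0
```

```bash
python3 - <<'E'
from h import *
s=log();A=cur();print(s["contact_force"],s["wrist_torque"],A[:3,3],"bar",(A@np.r_[BM,1])[:3])
a=get_image("side");b=get_image("scene")
cv2.imwrite("pics/hang2.png",np.hstack([cv2.resize(a[180:330,330:480],(400,400)),cv2.resize(b[220:370,250:400],(400,400))])[:,:,::-1])
E
```

```text
[-0.72  0.04 -1.36] [ 0.07 -0.    0.  ] [ 651.39 -117.67  216.25] bar [ 655.24 -150.44  233.25]
```

View pics/hang2.png

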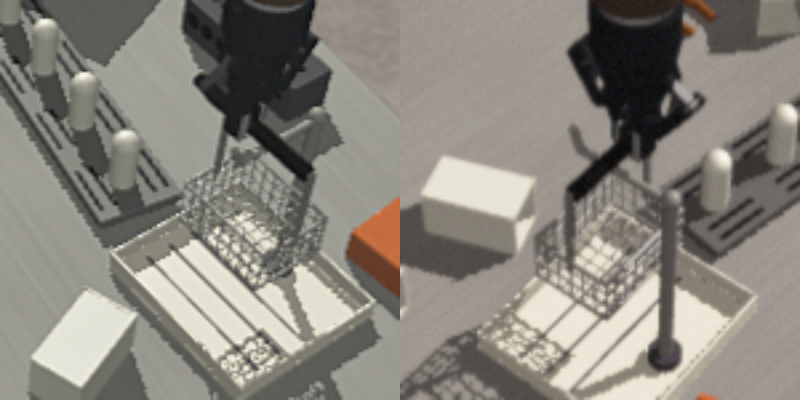

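The bar now lies across the hook arm, between the tip and the post, but there is no contact force yet. I'll lower it in small steps until it touches.

Call:
send_rows --series '[[[0,0,1],[0,0,0],0],[[0,0,0],[0,0,0],0],[[0,0,1],[0,0,0],0],[[0,0,0],[0,0,0],0]]'

```text
clock: 13.4
position: [651.5, -117.7, 215.8]
ee_rot: [0.747, -0.664, 0.001, -0.0]
contact_force: [-2.5, 2.5, 4.4]
gripper_width: 10.5
grasp_force: 60.0
```

Call:
send_rows --series '[[[0,0,1],[0,0,0],0],[[0,0,0],[0,0,0],0],[[0,0,0],[0,0,0],0]]'

```text
clock: 13.7
position: [651.5, -117.7, 215.6]
ee_rot: [0.747, -0.664, 0.001, -0.001]
contact_force: [-3.7, 2.3, 8.0]
gripper_width: 11.2
grasp_force: 60.4
```

```bash
python3 - <<'E'
from h import *
s=log();A=cur();print(s["contact_force"],s["wrist_torque"],A[:3,3],"bar",(A@np.r_[BM,1])[:3])
E
```

```text
[-3.75  2.34  8.05] [ 0.55  0.95 -0.12] [ 651.55 -117.65  215.6 ] bar [ 655.38 -150.41  232.63]
```

Call:
send_rows --series '[[[0,0,-1.5],[0,0,0],0],[[0,0,0],[0,0,0],0],[[0,0,0],[0,0,0],14],[[0,0,0],[0,0,0],18],[[0,0,0],[0,0,0],26],[[0,0,0],[0,0,0],40],[[0,0,0],[0,0,0],40],[[0,0,0],[0,0,0],40]]'

```text
clock: 14.5
position: [651.3, -117.7, 214.4]
ee_rot: [0.747, -0.665, -0.0, 0.0]
contact_force: [0.2, -0.6, 0.1]
gripper_width: 40.2
grasp_force: 0.0
```

Call:
send_rows --series '[[[0,0,0],[0,0,0],40],[[0,0,-10],[0,0,0],40],[[0,0,-20],[0,0,0],40],[[0,0,-30],[0,0,0],40],[[0,0,-40],[0,0,0],40],[[0,0,-40],[0,0,0],40],[[0,0,-10],[0,0,0],40],[[0,0,0],[0,0,0],40]]'

```text
clock: 15.3
position: [651.9, -117.8, 368.0]
ee_rot: [0.747, -0.665, 0.002, -0.002]
contact_force: [-1.0, -0.1, -0.3]
gripper_width: 39.8
grasp_force: 0.0
```

```bash
python3 - <<'E'
from h import *
s=log();A=cur();print(s["contact_force"],A[:3,3],s["joints"])
a=get_image("side");b=get_image("scene")
cv2.imwrite("pics/side2.png",a[:,:,::-1]);cv2.imwrite("pics/scene2.png",b[:,:,::-1])
cv2.imwrite("pics/hang3.png",np.hstack([cv2.resize(a[160:400,260:500],(400,400)),cv2.resize(b[180:400,190:410],(400,400))])[:,:,::-1])
E
```

```text
[-1.02 -0.11 -0.27] [ 651.89 -117.75  368.04] [ 0.07  0.4   0.36  0.   -1.53  0.05]
```

View pics/hang3.png

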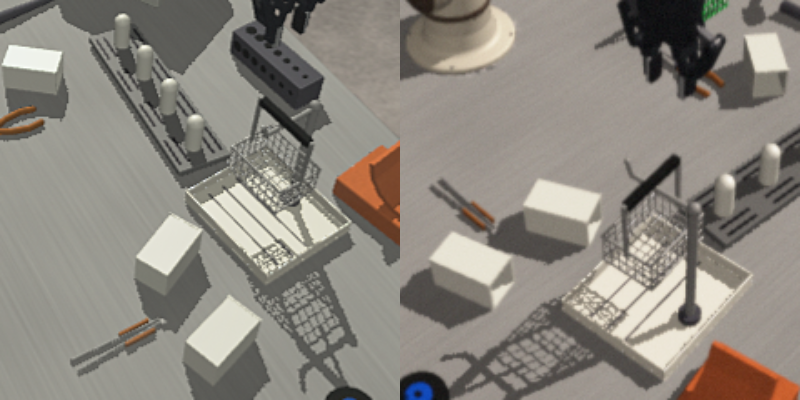

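Step 2 looks good: the basket hangs level on the hook. Next I'll fit the arm's kinematics to the logged poses, so I can check which pot grasp tilts are reachable.

```bash
cat > kin.py <<'E'
from h import *
from scipy.optimize import least_squares
LO=np.array([-3.14,-1.21,-1.07,-3.16,-2.99,-3.1]);HI=np.array([3.14,2.06,1.41,2.05,-.16,3.1])
F=np.array([[0,0,1],[-1,0,0],[0,-1,0.]])
def E(ax,a): return Ro.from_euler(ax,a).as_matrix()
def fk(q,P,s4=1):
    h,a1,L2,a3,L4,dy,L6=P
    R=E('z',q[0]);p=R@[a1,0,h];R=R@E('y',q[1]);p=p+R@[0,0,L2]
    R=R@E('y',-q[2]);p=p+R@[L4,0,a3];R=R@E('x',s4*q[3])@E('y',-q[4]);p=p+R@[L6,dy,0]
    return p,R@E('x',-q[5])@F
D=[eval(l) for l in open("log.txt")]
def fit(s4):
    def f(P):
        o=[]
        for q,p,r in D:
            a,b=fk(q,P,s4);o+=list(a-p)+list(200*(Ro.from_matrix(b).inv()*Ro.from_quat(r)).as_rotvec())
        return np.r_[o,.001*(P-P0)]
    P0=np.array([250,0,440,0,450,-160,300.]);return least_squares(f,P0)
def ik(M,P,s4,q0):
    f=lambda q:(lambda a,b:np.r_[(a-M[:3,3])/100,(Ro.from_matrix(b).inv()*Ro.from_matrix(M[:3,:3])).as_rotvec()])(*fk(q,P,s4))
    r=least_squares(f,np.clip(q0,LO+.01,HI-.01),bounds=(LO,HI));return r.x,np.linalg.norm(r.fun)
E
python3 - <<'E'
from kin import *
for s in(1,-1):
    r=fit(s);print(s,r.x,np.abs(r.fun).max(),np.abs(r.fun.reshape(-1)[:len(D)*6].reshape(-1,6)).max(1))
E
```

```text
1 [ 131.15   78.53  336.95  -42.84  450.25 -139.53   20.04] 233.9980907799479 [ 20.07  49.53  24.36 233.01 234.    32.48  19.51  19.73  21.35]
-1 [ 160.6    0.   564.9   -0.   421.8 -159.8  297.7] 0.12489786396743181 [0. 0. 0. 0. 0. 0. 0. 0. 0.]
```

```bash
cat >> kin.py <<'E'
P=np.array([160.6,0,564.9,0,421.8,-159.8,297.7]);S4=-1
def tool(head,phi,gp,back=0):
    "tool pose: heading yaw, phi below horizontal, tool x up; grasp point gp (19 behind TCP)"
    f=np.array([np.cos(head),np.sin(head),0]);u=np.array([0,0,1.])
    z=f*np.cos(phi)-u*np.sin(phi);x=f*np.sin(phi)+u*np.cos(phi)
    return T(np.array(gp)+z*(19-back),np.c_[x,np.cross(z,x),z])
PEG=[(626.5,21),(633,115),(638,210),(644,304)]
POT={"A":(460,311,-.645),"B":(474,-155,.43),"C":(466,-315.5,.33)}
E
python3 - <<'E'
from kin import *
q0s=[np.array([.07,.4,.36,0,-1.53,1.6]),np.array([.3,0,-.5,-1,-1,1.6]),np.array([-.3,0,-.5,1,-1,1.6]),np.array([0,0,0,-2.5,-1,-1]),np.array([0,.5,-.5,-1.5,-1.,0])]
def best(M): 
    R=[ik(M,P,S4,q) for q in q0s];R.sort(key=lambda r:r[1]);return R[0]
g=-20
for k,(x,y,h) in POT.items():
    for phi in(25,35,45,55):
        a=np.radians(phi);gp=[x+g*np.cos(h),y+g*np.sin(h),30]
        q,e=best(tool(h,a,gp));print(k,phi,q,round(e,3), "preapp",round(best(tool(h,a,gp,70))[1],3))
for i,(x,y) in enumerate(PEG):
    for phi in(115,125,135,145):
      for hd in (-1,-.5,0,.5,1):
        q,e=best(tool(hd+np.arctan2(y,x),np.radians(phi),[x,y,90]))
        if e<.01 and i in(0,3): print(i+1,phi,hd,q)
E
```

```text
A 25 [ 1.17  0.75 -0.84  1.34 -1.13 -1.6 ] 0.0 preapp 0.0
A 35 [ 1.12  0.67 -0.85  1.34 -0.97 -1.51] 0.0 preapp 0.0
A 45 [ 1.08  0.6  -0.85  1.3  -0.81 -1.4 ] 0.0 preapp 0.0
A 55 [ 1.03  0.55 -0.83  1.2  -0.66 -1.25] 0.0 preapp 0.0
B 25 [-0.9   0.68 -0.54 -1.64 -1.08 -1.96] 0.0 preapp 0.0
B 35 [-0.79  0.57 -0.52 -1.54 -0.88 -2.18] 0.0 preapp 0.0
B 45 [-0.64  0.47 -0.49 -1.37 -0.69 -2.48] 0.0 preapp 0.0
B 55 [-0.45  0.42 -0.48 -1.1  -0.52 -2.89] 0.0 preapp 0.0
C 25 [-1.06  0.71 -0.31 -1.48 -1.11 -2.19] 0.0 preapp 0.0
C 35 [-0.97  0.62 -0.31 -1.36 -0.94 -2.37] 0.0 preapp 0.0
C 45 [-0.85  0.55 -0.3  -1.19 -0.78 -2.62] 0.0 preapp 0.0
C 55 [-0.71  0.51 -0.31 -0.96 -0.65 -2.92] 0.0 preapp 0.0
1 115 -1 [ 0.1   0.66  0.14 -0.4  -1.29  0.66]
1 115 -0.5 [ 0.17  0.71  0.19 -0.26 -1.41  1.02]
1 115 0 [ 0.25  0.73  0.17 -0.09 -1.44  1.39]
1 115 0.5 [ 0.33  0.72  0.07  0.09 -1.35  1.74]
1 115 1 [ 0.4   0.66 -0.11  0.28 -1.17  2.05]
1 125 -1 [ 0.04  0.73  0.24 -0.51 -1.46  0.72]
1 125 -0.5 [ 0.13  0.8   0.32 -0.33 -1.62  1.04]
1 125 0 [ 0.24  0.82  0.3  -0.12 -1.65  1.39]
1 125 0.5 [ 0.34  0.8   0.
[... 783 characters left out ...]
1 [ 0.45  0.85  0.51 -0.51 -1.59  0.65]
4 125 -0.5 [ 0.53  0.94  0.63 -0.33 -1.78  1.  ]
4 125 0 [ 0.62  0.97  0.62 -0.11 -1.82  1.39]
4 125 0.5 [ 0.72  0.94  0.47  0.13 -1.69  1.77]
4 125 1 [ 0.79  0.86  0.2   0.36 -1.44  2.07]
4 135 -1 [ 0.4   0.92  0.62 -0.63 -1.75  0.66]
4 135 -0.5 [ 0.5   1.03  0.79 -0.42 -2.    0.97]
4 135 0 [ 0.62  1.08  0.79 -0.14 -2.06  1.38]
4 135 0.5 [ 0.73  1.03  0.58  0.16 -1.89  1.77]
4 135 1 [ 0.82  0.93  0.25  0.43 -1.58  2.04]
4 145 -1 [ 0.35  0.99  0.72 -0.75 -1.91  0.64]
4 145 -0.5 [ 0.47  1.12  0.94 -0.54 -2.2   0.91]
4 145 0 [ 0.61  1.18  0.95 -0.18 -2.29  1.35]
4 145 0.5 [ 0.73  1.13  0.69  0.2  -2.07  1.79]
4 145 1 [ 0.83  1.    0.3   0.49 -1.71  2.03]
```

```bash
cat >> kin.py <<'E'
def toolD(head,phi,gp,back=0):
    M=tool(head,phi,gp,back);M[:3,:2]*=-1;return M   # camera side down
def path(q,A,B,n=None,v=40,w=.12,verbose=True):
    "track rows A->B with local ik; returns q, end pose"
    L=np.real(logm(np.linalg.inv(A)@B));r=np.array([L[2,1],L[0,2],L[1,0]])
    n=n or int(np.ceil(max(np.linalg.norm(L[:3,3])/v,np.linalg.norm(r)/w,1)))
    m=0;e=0;zs=[]
    for i in range(n):
        M=A@expm(L*(i+1)/n);q1,er=ik(M,P,S4,q);m=max(m,np.abs(q1-q).max()*10);e=max(e,er);q=q1;zs.append(M[2,3])
    if verbose:print("   n",n,"maxvel %.2f err %.3f minz %.0f"%(m,e,min(zs)),"q",q)
    return q,B
E
python3 - <<'E'
from kin import *
cs,cd=camera_info("scene"),camera_info("side")
print("box base",onz(cs,[(492,258),(565,268)],0),onz(cd,[(290,133),(358,162),(386,112)],0), "top",tri(cs,[(500,167)],cd,[(291,97)]),tri(cs,[(576,202)],cd,[(362,132)]))
q0=monitor.read_state()["joints"];A0=cur()
phi=np.pi/4;g=-22
for k,peg in (("B",0),("C",1),("A",2)):
  for f in(toolD,tool):
    x,y,h=POT[k];gp=np.array([x+g*np.cos(h),y+g*np.sin(h),30]);print(k,f.__name__)
    mid=f(h*.5,np.pi/2,[x,y,260]);q,A=path(q0,A0,mid)
    q,A=path(q,A,f(h,phi,gp,110));q,A=path(q,A,f(h,phi,gp))
    q,A=path(q,A,f(h,phi,gp+[0,0,150]))
    X=np.r_[PEG[peg],200];q,A=path(q,A,f(-.06,phi+np.pi/2,X));q,A=path(q,A,f(-.06,phi+np.pi/2,X-[0,0,108]))
E
```

```text
box base [[780.82 405.22   0.  ]
 [956.3  523.32   0.  ]] [[ 653.35  644.64    0.  ]
 [ 789.59  391.35    0.  ]
 [1036.18  598.91    0.  ]] top [[646.06 604.61 167.91  12.42]] [[883.17 558.38  92.71 176.49]]
B toolD
   n 13 maxvel 1.28 err 0.000 minz 241 q [ 0.01  0.16 -0.28 -0.   -1.13 -1.37]
   n 7 maxvel 3.95 err 0.000 minz 94 q [-0.74  0.26 -0.53 -1.14 -0.8   0.45]
   n 3 maxvel 0.81 err 0.000 minz 17 q [-0.65  0.47 -0.49 -1.37 -0.69  0.67]
   n 4 maxvel 1.64 err 0.000 minz 54 q [-0.5   0.14 -0.44 -1.   -0.73  0.04]
   n 14 maxvel 3.51 err 0.000 minz 177 q [ 0.2   0.82  0.54 -0.21 -2.05 -1.85]
   n 3 maxvel 0.64 err 0.000 minz 79 q [ 0.2   0.91  0.44 -0.19 -1.86 -1.82]
B tool
   n 14 maxvel 1.44 err 0.000 minz 241 q [ 0.01  0.16 -0.28  0.   -1.13  1.78]
   n 7 maxvel 3.63 err 0.202 minz 94 q [-0.51  0.19 -0.55 -0.87 -0.63  3.1 ]
   n 3 maxvel 0.70 err 0.255 minz 17 q [-0.36  0.39 -0.49 -0.95 -0.47  3.1 ]
   n 4 maxvel 0.74 err 0.200 minz 54 q [-0.46  0.13 -0.44 -0.95 -0.71  3.1 ]
   n 14 maxvel 3.41 err 0.000 minz 177 q [ 0.2   0.82  0.54 -0.21 -2.05  1.29]
   n 3 maxvel 0.64 err
[... 1248 characters left out ...]
4 maxvel 0.74 err 0.693 minz 54 q [ 1.03  0.33 -0.4   0.34 -0.96 -3.1 ]
   n 14 maxvel 1.94 err 0.502 minz 178 q [ 0.41  0.88  0.73 -0.38 -2.12 -2.12]
   n 3 maxvel 0.63 err 0.000 minz 79 q [ 0.41  0.97  0.63 -0.35 -1.94 -2.05]
A tool
   n 13 maxvel 0.70 err 0.000 minz 241 q [ 0.89  0.26 -0.15  0.   -1.16  0.36]
   n 8 maxvel 2.16 err 0.000 minz 94 q [ 1.33  0.49 -0.73  0.92 -0.96 -1.18]
   n 3 maxvel 1.43 err 0.000 minz 17 q [ 1.08  0.6  -0.84  1.3  -0.81 -1.4 ]
   n 4 maxvel 1.09 err 0.000 minz 54 q [ 1.18  0.37 -0.71  0.95 -1.   -1.  ]
   n 14 maxvel 2.27 err 0.000 minz 178 q [ 0.41  0.88  0.73 -0.38 -2.12  1.02]
   n 3 maxvel 0.63 err 0.000 minz 79 q [ 0.41  0.97  0.63 -0.35 -1.94  1.1 ]
```

```bash
cat > look.py <<'E'
from kin import *
# white-mask centroids of each pot in the fixed views, to notice knocks
WIN={"scene":{"A":(365,190,420,245),"B":(250,270,305,320),"C":(200,300,256,355)},"side":{"A":(250,178,310,228),"B":(332,285,385,340),"C":(365,332,420,395)}}
def cents(imgs):
    for n,im in imgs.items():
        for k,(a,b,c,d) in WIN[n].items():
            m=(im[b:d,a:c].min(2)>150)
            ys,xs=np.nonzero(m);print(n,k,len(xs),xs.mean().round(1)+a,ys.mean().round(1)+b,end=" | ")
    print()
E
python3 - <<'E'
from look import *
rd=lambda f:cv2.imread("pics/"+f)[:,:,::-1]
cents({"scene":rd("scene0.png"),"side":rd("side0.png")});cents({"scene":rd("scene2.png"),"side":rd("side2.png")})
c=camera_info("wrist");A=cur();W=T(c["t"],c["R"])@A   # tool->cam
B=T([460.9,33.17,240.73],Ro.from_quat(eval(open("log.txt").readlines()[1])[2]).as_matrix())
M=W@np.linalg.inv(B);c1=dict(c,R=M[:3,:3],t=M[:3,3])
print(proj(c1,[[451.25,-49,133],[465,53.9,133]]))
print("pegs",onz(c1,[(108,225),(137,328)],75),"traycorner",onz(c1,[(185,103)],25))
np.save("W.npy",W)
E
```

```text
scene A 413 391.9 209.1 | scene B 705 280.3 291.1 | scene C 840 229.9 323.6 | side A 458 278.7 195.1 | side B 775 360.8 305.5 | side C 960 393.5 357.7 | 
scene A 423 392.0 209.0 | scene B 744 280.0 290.8 | scene C 857 229.9 323.6 | side A 731 275.4 194.4 | side B 779 361.0 306.0 | side C 987 393.4 358.0 | 
[[312.6  102.63]
 [313.92 262.76]]
pegs [[630.53  21.82  75.  ]
 [634.5  118.98  75.  ]] traycorner [[560.49 -63.24  25.  ]]
```

No pot has moved so far, and the wrist view confirms the pegs at about (629,22) and (634,117). Now the rows for pot B.

```bash
cat >> kin.py <<'E'
PEG=[(629,22),(634.5,117),(640,211),(645.5,305.5)]
def seq(q,A,wps):
    "wps: list of (name,pose,n)"
    for nm,B,n in wps:
        print(nm);q,_=path(q,A,B,n);A=plan(A,B,n,w=.12)
    return q,A
E
cat > pot.py <<'E'
import sys
from kin import *
def grasp(k,f,phi=np.pi/4,g=-22,dn=8):
    x,y,h=POT[k];gp=np.array([x+g*np.cos(h),y+g*np.sin(h),30])
    mid=f(h,np.pi/2,[x,y,330]);a=f(h,phi,gp,120)
    return seq(monitor.read_state()["joints"],cur(),[("mid",mid,16),("tilt",a,16),("in",f(h,phi,gp),5)])
E
python3 - <<'E'
from pot import *
grasp("B",toolD)
E
```

```text
mid
   n 16 maxvel 0.88 err 0.000 minz 311 q [ 0.01  0.12 -0.15 -0.   -1.3  -1.15]
16 x [7.6, 9.4, 3.3] [0.0, -0.0, 0.079] -> end [ 473.65 -154.11  311.07] err 0.96
tilt
   n 16 maxvel 1.60 err 0.000 minz 101 q [-0.75  0.24 -0.53 -1.12 -0.82  0.43]
16 x [10.4, -0.1, 10.4] [-0.0, -0.049, -0.0] -> end [ 389.13 -193.69  101.54] err 0.29
in
   n 5 maxvel 0.53 err 0.000 minz 17 q [-0.65  0.47 -0.49 -1.37 -0.69  0.67]
5 x [0.0, 0.0, 24.0] [-0.001, -0.0, -0.001] -> end [ 466.14 -158.56   16.47] err 0.12
```

Call:
send_rows --series '[[[7.6,9.4,3.3],[0,0,0.079],85],[[7.6,9.4,3.3],[0,0,0.079],85],[[7.6,9.4,3.3],[0,0,0.079],85],[[7.6,9.4,3.3],[0,0,0.079],85],[[7.6,9.4,3.3],[0,0,0.079],85],[[7.6,9.4,3.3],[0,0,0.079],85],[[7.6,9.4,3.3],[0,0,0.079],85],[[7.6,9.4,3.3],[0,0,0.079],85]]'

```text
clock: 16.2
position: [567.4, -165.0, 335.6]
ee_rot: [-0.502, 0.865, 0.001, -0.002]
contact_force: [0.3, -0.4, 0.4]
gripper_width: 84.8
grasp_force: 0.0
```

Call:
send_rows --series '[[[7.6,9.4,3.3],[0,0,0.079],85],[[7.6,9.4,3.3],[0,0,0.079],85],[[7.6,9.4,3.3],[0,0,0.079],85],[[7.6,9.4,3.3],[0,0,0.079],85],[[7.6,9.4,3.3],[0,0,0.079],85],[[7.6,9.4,3.3],[0,0,0.079],85],[[7.6,9.4,3.3],[0,0,0.079],85],[[7.6,9.4,3.3],[0,0,0.079],85]]'

```text
clock: 17.0
position: [472.6, -154.2, 309.6]
ee_rot: [-0.209, 0.978, 0.001, -0.002]
contact_force: [0.3, -0.5, 0.4]
gripper_width: 84.9
grasp_force: 0.0
```

Call:
send_rows --series '[[[10.4,-0.1,10.4],[0,-0.049,0],85],[[10.4,-0.1,10.4],[0,-0.049,0],85],[[10.4,-0.1,10.4],[0,-0.049,0],85],[[10.4,-0.1,10.4],[0,-0.049,0],85],[[10.4,-0.1,10.4],[0,-0.049,0],85],[[10.4,-0.1,10.4],[0,-0.049,0],85],[[10.4,-0.1,10.4],[0,-0.049,0],85],[[10.4,-0.1,10.4],[0,-0.049,0],85]]'

```text
clock: 17.8
position: [411.3, -182.4, 214.0]
ee_rot: [-0.206, 0.959, 0.042, 0.19]
contact_force: [0.5, 0.8, 0.3]
gripper_width: 84.8
grasp_force: 0.0
```

Call:
send_rows --series '[[[10.4,-0.1,10.4],[0,-0.049,0],85],[[10.4,-0.1,10.4],[0,-0.049,0],85],[[10.4,-0.1,10.4],[0,-0.049,0],85],[[10.4,-0.1,10.4],[0,-0.049,0],85],[[10.4,-0.1,10.4],[0,-0.049,0],85],[[10.4,-0.1,10.4],[0,-0.049,0],85],[[10.4,-0.1,10.4],[0,-0.049,0],85],[[10.4,-0.1,10.4],[0,-0.049,0],85]]'

```text
clock: 18.6
position: [389.0, -193.4, 100.7]
ee_rot: [-0.194, 0.903, 0.081, 0.374]
contact_force: [0.0, -0.0, -0.3]
gripper_width: 85.1
grasp_force: 0.0
```

```bash
python3 - <<'E'
from pot import *
from look import cents
s=log();A=cur();print(s["joints"],A[:3,3])
x,y,h=POT["B"];g=-22;gp=np.array([x+g*np.cos(h),y+g*np.sin(h),30]);plan(A,toolD(h,np.pi/4,gp),5)
c=camera_info("wrist");im=get_image("wrist");cv2.imwrite("pics/wB.png",im[:,:,::-1])
co=[(x+sx*50*np.cos(h)-sy*28*np.sin(h),y+sx*50*np.sin(h)+sy*28*np.cos(h),z) for sx,sy,z in((-1,-1,0),(-1,1,0),(-1,1,56),(-1,-1,56))]
print(proj(c,co))
cents({"scene":get_image("scene"),"side":get_image("side")})
E
```

```text
[-0.75  0.24 -0.53 -1.12 -0.81  0.42] [ 389.03 -193.36  100.74]
5 x [-0.1, -0.1, 23.9] [-0.001, -0.0, -0.001] -> end [ 466.41 -158.62   16.56] err 0.2
[[271.25 172.62]
 [362.03 172.09]
 [367.44 255.77]
 [266.51 256.24]]
scene A 440 392.1 208.9 | scene B 761 279.7 290.6 | scene C 856 230.0 323.6 | side A 412 290.4 187.6 | side B 681 361.3 307.7 | side C 1010 393.4 358.0 |
```

View pics/wB.png

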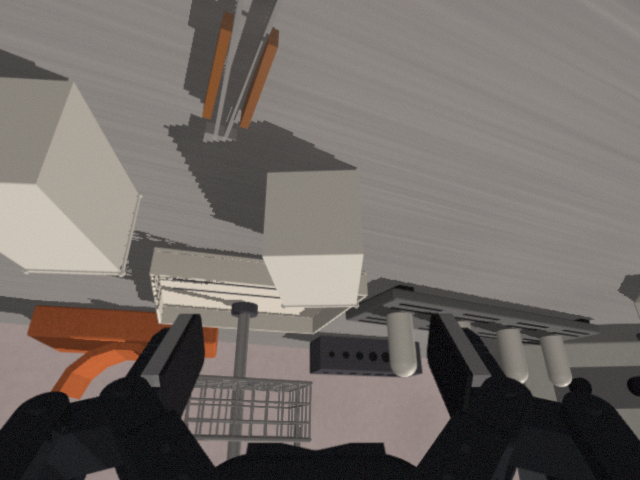

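The pot face shows at (266,172)–(357,169), about 4–5 px left of the prediction, which is 3 mm towards tool −y. I'll correct for that and grip.

Call:
send_rows --series '[[[0,-1,24],[0,0,0],85],[[0,-1,24],[0,0,0],85],[[0,-1,24],[0,0,0],85],[[0,0,24],[0,0,0],85],[[0,0,23],[0,0,0],85],[[0,0,0],[0,0,0],85],[[0,0,0],[0,0,0],50],[[0,0,0],[0,0,0],50]]'

```text
clock: 19.55
position: [467.6, -162.0, 19.0]
ee_rot: [-0.195, 0.903, 0.08, 0.374]
contact_force: [-1.0, 1.6, 1.1]
gripper_width: 58.7
grasp_force: 0.4
```

Call:
send_rows --series '[[[0,0,0],[0,0,0],50],[[0,0,0],[0,0,0],50],[[0,0,0],[0,0,0],50],[[0,0,0],[0,0,0],50]]'

```text
clock: 19.95
position: [467.6, -162.2, 19.4]
ee_rot: [-0.195, 0.903, 0.08, 0.374]
contact_force: [-2.9, 0.6, 6.5]
gripper_width: 55.4
grasp_force: 63.2
```

```bash
cat >> pot.py <<'E'
def carry(k,f,peg,way,hd=-.06,phi=np.pi/4,h0=92,n=(8,20,20,4)):
    A=cur();L=A.copy();L[2,3]+=150;X=np.r_[PEG[peg],h0+110]
    return seq(monitor.read_state()["joints"],A,[("lift",L,n[0]),("way",f(way[3],np.pi*.45,way[:3]),n[1]),("over",f(hd,phi+np.pi/2,X),n[2]),("lower",f(hd,phi+np.pi/2,X-[0,0,100]),n[3])])
E
python3 - <<'E'
from pot import *
s=log();print(s["joints"],s["contact_force"])
carry("B",toolD,0,[470,0,230,0.])
E
```

```text
[-0.65  0.47 -0.49 -1.37 -0.69  0.65] [-2.93  0.59  6.49]
lift
   n 8 maxvel 0.82 err 0.000 minz 38 q [-0.5   0.14 -0.43 -1.   -0.74  0.03]
8 x [-13.3, -0.0, -13.2] [-0.0, -0.0, -0.0] -> end [ 468.03 -161.91  169.27] err 0.48
way
   n 20 maxvel 1.60 err 0.000 minz 172 q [ 0.38  0.06 -0.51  0.08 -0.85 -2.  ]
20 x [-2.8, 8.0, -0.8] [0.01, 0.031, 0.019] -> end [473.15   0.38 212.04] err 0.91
over
   n 20 maxvel 0.69 err 0.000 minz 189 q [ 0.2   0.82  0.55 -0.21 -2.06 -1.86]
20 x [-7.4, 1.3, -0.9] [-0.001, 0.047, 0.003] -> end [615.44  22.71 188.07] err 0.53
lower
   n 4 maxvel 0.49 err 0.000 minz 89 q [ 0.2   0.9   0.46 -0.19 -1.88 -1.82]
4 x [-17.6, 0.1, 17.6] [-0.001, 0.001, -0.001] -> end [615.63  22.78  88.51] err 0.07
```

Call:
send_rows --series '[[[-5,0,-5],[0,0,0],50],[[-13.3,0,-13.2],[0,0,0],50],[[-13.3,0,-13.2],[0,0,0],50],[[-13.3,0,-13.2],[0,0,0],50],[[-16,0,-16],[0,0,0],50],[[-16,0,-16],[0,0,0],50],[[-16,0,-16],[0,0,0],50],[[-13.3,0,-13.2],[0,0,0],50]]'

```text
clock: 20.75
position: [467.9, -162.4, 169.7]
ee_rot: [-0.194, 0.903, 0.079, 0.374]
contact_force: [-0.1, 0.1, -0.5]
gripper_width: 55.7
grasp_force: 62.6
```

Call:
send_rows --series '[[[-2.8,8,-0.8],[0.01,0.031,0.019],50],[[-2.8,8,-0.8],[0.01,0.031,0.019],50],[[-2.8,8,-0.8],[0.01,0.031,0.019],50],[[-2.8,8,-0.8],[0.01,0.031,0.019],50],[[-2.8,8,-0.8],[0.01,0.031,0.019],50],[[-2.8,8,-0.8],[0.01,0.031,0.019],50],[[-2.8,8,-0.8],[0.01,0.031,0.019],50],[[-2.8,8,-0.8],[0.01,0.031,0.019],50]]'

```text
clock: 21.55
position: [458.4, -97.6, 188.4]
ee_rot: [-0.118, 0.957, 0.047, 0.259]
contact_force: [0.5, -0.3, 0.3]
gripper_width: 55.7
grasp_force: 62.5
```

Call:
send_rows --series '[[[-2.8,8,-0.8],[0.01,0.031,0.019],50],[[-2.8,8,-0.8],[0.01,0.031,0.019],50],[[-2.8,8,-0.8],[0.01,0.031,0.019],50],[[-2.8,8,-0.8],[0.01,0.031,0.019],50],[[-2.8,8,-0.8],[0.01,0.031,0.019],50],[[-2.8,8,-0.8],[0.01,0.031,0.019],50]]'

```text
clock: 22.15
position: [461.5, -48.6, 201.2]
ee_rot: [-0.059, 0.983, 0.022, 0.169]
contact_force: [0.6, -0.4, -1.0]
gripper_width: 55.5
grasp_force: 62.5
```

Call:
send_rows --series '[[[-2.8,8,-0.8],[0.01,0.031,0.019],50],[[-2.8,8,-0.8],[0.01,0.031,0.019],50],[[-2.8,8,-0.8],[0.01,0.031,0.019],50],[[-2.8,8,-0.8],[0.01,0.031,0.019],50],[[-2.8,8,-0.8],[0.01,0.031,0.019],50],[[-2.8,8,-0.8],[0.01,0.031,0.019],50],[[0,0,0],[0,0,0],50]]'

```text
clock: 22.85
position: [474.5, 0.8, 211.1]
ee_rot: [-0.001, 0.997, -0.003, 0.079]
contact_force: [0.3, -0.9, 0.7]
gripper_width: 55.5
grasp_force: 62.6
```

```bash
cat >> pot.py <<'E'
def putdown(f,peg,dx,hd=-.06,phi=np.pi/4,h0=92,n=20):
    X=np.r_[PEG[peg],h0+110]+[dx*np.cos(hd),dx*np.sin(hd),0];s=log();print(s["joints"],s["gripper_width"],s["contact_force"])
    return seq(s["joints"],cur(),[("over",f(hd,phi+np.pi/2,X),n),("lower",f(hd,phi+np.pi/2,X-[0,0,100]),5)])
E
python3 - <<'E'
from pot import *
putdown(toolD,0,5)
E
```

```text
[ 0.39  0.06 -0.51  0.09 -0.85 -2.01] 55.5345839603675 [ 0.35 -0.88  0.7 ]
over
   n 20 maxvel 0.68 err 0.000 minz 189 q [ 0.2   0.83  0.57 -0.21 -2.07 -1.86]
20 x [-7.6, 1.3, -1.0] [-0.001, 0.047, 0.003] -> end [621.06  22.98 187.86] err 0.98
lower
   n 5 maxvel 0.39 err 0.000 minz 89 q [ 0.2   0.91  0.47 -0.19 -1.89 -1.82]
5 x [-14.0, -0.0, 14.1] [-0.001, 0.001, -0.001] -> end [620.81  22.77  88.51] err 0.36
```

Call:
send_rows --series '[[[-7.6,1.3,-1],[-0.001,0.047,0.003],50],[[-7.6,1.3,-1],[-0.001,0.047,0.003],50],[[-7.6,1.3,-1],[-0.001,0.047,0.003],50],[[-7.6,1.3,-1],[-0.001,0.047,0.003],50],[[-7.6,1.3,-1],[-0.001,0.047,0.003],50],[[-7.6,1.3,-1],[-0.001,0.047,0.003],50],[[-7.6,1.3,-1],[-0.001,0.047,0.003],50],[[-7.6,1.3,-1],[-0.001,0.047,0.003],50]]'

```text
clock: 23.65
position: [534.0, 9.5, 218.0]
ee_rot: [0.012, 0.994, 0.002, -0.11]
contact_force: [-0.3, -0.1, 0.5]
gripper_width: 55.5
grasp_force: 62.6
```

Call:
send_rows --series '[[[-7.6,1.3,-1],[-0.001,0.047,0.003],50],[[-7.6,1.3,-1],[-0.001,0.047,0.003],50],[[-7.6,1.3,-1],[-0.001,0.047,0.003],50],[[-7.6,1.3,-1],[-0.001,0.047,0.003],50],[[-7.6,1.3,-1],[-0.001,0.047,0.003],50],[[-7.6,1.3,-1],[-0.001,0.047,0.003],50],[[-7.6,1.3,-1],[-0.001,0.047,0.003],50],[[-7.6,1.3,-1],[-0.001,0.047,0.003],50]]'

```text
clock: 24.45
position: [593.5, 17.9, 202.5]
ee_rot: [0.023, 0.956, 0.007, -0.294]
contact_force: [-0.7, 0.0, -1.1]
gripper_width: 55.7
grasp_force: 62.6
```

Call:
send_rows --series '[[[-7.6,1.3,-1],[-0.001,0.047,0.003],50],[[-7.6,1.3,-1],[-0.001,0.047,0.003],50],[[-7.6,1.3,-1],[-0.001,0.047,0.003],50],[[-7.6,1.3,-1],[-0.001,0.047,0.003],50],[[0,0,0],[0,0,0],50],[[0,0,0],[0,0,0],50],[[0,0,0],[0,0,0],50]]'

```text
clock: 25.15
position: [619.9, 22.0, 187.9]
ee_rot: [0.029, 0.924, 0.009, -0.381]
contact_force: [-0.5, 0.1, 0.2]
gripper_width: 55.8
grasp_force: 62.7
```

```bash
python3 - <<'E'
from pot import *
putdown(toolD,0,5,n=1)
a=get_image("side");b=get_image("scene")
cv2.imwrite("pics/over1.png",np.hstack([cv2.resize(a[130:280,310:460],(400,400),interpolation=cv2.INTER_CUBIC),cv2.resize(b[190:340,290:440],(400,400),interpolation=cv2.INTER_CUBIC)])[:,:,::-1])
E
```

```text
[ 0.2   0.83  0.56 -0.2  -2.06 -1.86] 55.813830993705885 [-0.54  0.14  0.23]
over
   n 1 maxvel 0.07 err 0.000 minz 189 q [ 0.2   0.83  0.57 -0.21 -2.07 -1.86]
1 x [-0.0, 0.6, -0.9] [-0.004, 0.003, -0.004] -> end [620.55  22.53 188.58] err 0.04
lower
   n 5 maxvel 0.37 err 0.000 minz 89 q [ 0.2   0.91  0.47 -0.19 -1.89 -1.82]
5 x [-14.1, -0.0, 14.1] [-0.0, 0.0, 0.0] -> end [620.6   22.53  88.88] err 0.32
```

View pics/over1.png

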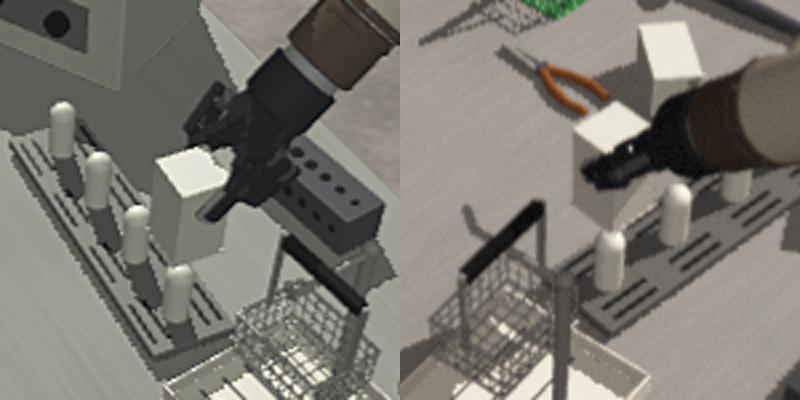

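The pot hangs vertical, mouth down, directly above peg 1 in both views. I'll lower it.

Call:
send_rows --series '[[[0,0.6,-0.9],[-0.004,0.003,-0.004],50],[[-14.1,0,14.1],[0,0,0],50],[[-14.1,0,14.1],[0,0,0],50],[[-14.1,0,14.1],[0,0,0],50],[[-14.1,0,14.1],[0,0,0],50],[[-14.1,0,14.1],[0,0,0],50],[[0,0,0],[0,0,0],50],[[0,0,0],[0,0,0],50]]'

```text
clock: 26.05
position: [620.7, 22.7, 88.4]
ee_rot: [0.027, 0.923, 0.011, -0.383]
contact_force: [-0.1, -0.4, -0.2]
gripper_width: 55.6
grasp_force: 62.7
```

Call:
send_rows --series '[[[-2.1,0,2.1],[0,0,0],50],[[-2.1,0,2.1],[0,0,0],50],[[0,0,0],[0,0,0],50]]'

```text
clock: 26.35
position: [620.7, 22.9, 82.3]
ee_rot: [0.028, 0.923, 0.012, -0.383]
contact_force: [-0.2, -0.6, -1.4]
gripper_width: 55.7
grasp_force: 62.7
```

Call:
send_rows --series '[[[-1.4,0,1.4],[0,0,0],50],[[0,0,0],[0,0,0],50],[[0,0,0],[0,0,0],50]]'

```text
clock: 26.65
position: [620.6, 22.8, 80.0]
ee_rot: [0.028, 0.923, 0.011, -0.383]
contact_force: [-0.6, -0.1, -1.5]
gripper_width: 55.8
grasp_force: 62.7
```

Call:
send_rows --series '[[[-0.7,0,0.7],[0,0,0],50],[[0,0,0],[0,0,0],50]]'

```text
clock: 26.85
position: [620.7, 22.8, 79.0]
ee_rot: [0.027, 0.923, 0.011, -0.383]
contact_force: [0.1, -0.0, -0.4]
gripper_width: 55.6
grasp_force: 62.7
```

Call:
send_rows --series '[[[-0.7,0,0.7],[0,0,0],50],[[0,0,0],[0,0,0],50],[[-0.7,0,0.7],[0,0,0],50],[[0,0,0],[0,0,0],50]]'

```text
clock: 27.25
position: [620.7, 22.8, 78.9]
ee_rot: [0.027, 0.923, 0.011, -0.383]
contact_force: [-0.2, 1.1, 7.2]
gripper_width: 55.6
grasp_force: 62.7
```

Call:
send_rows --series '[[[-0.7,0,0.7],[0,0,0],50],[[0,0,0],[0,0,0],50],[[0,0,0],[0,0,0],50]]'

```text
clock: 27.55
position: [620.7, 22.8, 78.9]
ee_rot: [0.027, 0.923, 0.011, -0.383]
contact_force: [0.1, 1.9, 8.6]
gripper_width: 55.5
grasp_force: 62.7
```

Call:
send_rows --series '[[[0.7,0,-0.7],[0,0,0],50],[[0,0,0],[0,0,0],60],[[0,0,0],[0,0,0],66],[[0,0,0],[0,0,0],68],[[0,0,0],[0,0,0],68],[[0,0,0],[0,0,0],68],[[7,0,-7],[0,0,0],68],[[14,0,-14],[0,0,0],68]]'

```text
clock: 28.35
position: [619.8, 22.8, 105.8]
ee_rot: [0.028, 0.922, 0.011, -0.385]
contact_force: [-0.1, -0.3, 0.4]
gripper_width: 68.2
grasp_force: 0.0
```

Call:
send_rows --series '[[[20,0,-20],[0,0,0],68],[[28,0,-28],[0,0,0],68],[[28,0,-28],[0,0,0],68],[[20,0,-20],[0,0,0],68],[[10,0,-10],[0,0,0],68],[[0,0,0],[0,0,0],68]]'

```text
clock: 28.95
position: [621.4, 22.8, 259.1]
ee_rot: [0.027, 0.924, 0.012, -0.381]
contact_force: [0.2, 0.5, -0.1]
gripper_width: 67.9
grasp_force: 0.0
```

```bash
python3 - <<'E'
from pot import *
from look import cents
s=log();print(s["joints"],s["position"],s["contact_force"])
a=get_image("side");b=get_image("scene")
cents({"scene":b,"side":a})
cs,cd=camera_info("scene"),camera_info("side")
# peg1 pot: white blob above/around
for n,im,c in(("scene",b,cs),("side",a,cd)):
    u=proj(c,[[629,22,120]])[0];print(n,"pred top centre",u,end=" ")
    x,y=u.astype(int);w=im[y-40:y+50,x-40:x+40];m=(w.min(2)>165).astype(np.uint8)
    k,l,st,ce=cv2.connectedComponentsWithStats(m);i=l[40,40];print(st[i],ce[i]+[x-40,y-40])
# plan: up-right and back towards C
x,y,h=POT["C"]
g=-22;gp=np.array([x+g*np.cos(h),y+g*np.sin(h),30])
A=cur();w1=toolD(0,np.pi/2,[500,20,330]);w2=toolD(h,np.pi/2,[440,-300,330])
seq(s["joints"],A,[("back",w1,12),("side",w2,14),("tilt",toolD(h,np.pi/4,gp,120),14),("in",toolD(h,np.pi/4,gp),5)])
cv2.imwrite("pics/p1.png",np.hstack([cv2.resize(a[130:330,280:480],(400,400),interpolation=cv2.INTER_CUBIC),cv2.resize(b[190:390,230:430],(400,400),interpolation=cv2.INTER_CUBIC)])[:,:,::-1])
E
```

```text
[ 0.2   0.79  0.67 -0.23 -2.2  -1.89] [621.39  22.79 259.05] [ 0.17  0.49 -0.08]
scene A 297 384.9 204.5 | scene B 470 264.9 287.9 | scene C 899 232.0 321.3 | side A 795 275.0 194.4 | side B 3 383.7 286.3 | side C 851 392.5 356.6 | 
scene pred top centre [368.81 269.26] [ 28  30  29  22 362] [369.82 269.14]
side pred top centre [378.83 221.95] [ 28  32  27  19 305] [378.68 221.88]
back
   n 12 maxvel 0.79 err 0.000 minz 263 q [ 0.37  0.12 -0.15 -0.   -1.3  -1.94]
12 x [11.3, -0.5, -0.1] [0.002, -0.066, -0.005] -> end [500.57  20.27 310.97] err 0.63
side
   n 14 maxvel 0.74 err 0.000 minz 311 q [-0.29  0.18 -0.08  0.   -1.31 -0.95]
14 x [7.8, -22.0, -0.0] [0.0, 0.0, -0.023] -> end [ 439.74 -299.38  310.45] err 0.87
tilt
   n 14 maxvel 1.27 err 0.000 minz 101 q [-0.98  0.37 -0.32 -1.01 -0.93  0.4 ]
14 x [10.5, -1.7, 12.4] [-0.0, -0.056, -0.0] -> end [ 378.21 -345.24  101.07] err 0.86
in
   n 5 maxvel 0.38 err 0.000 minz 17 q [-0.85  0.55 -0.3  -1.19 -0.78  0.53]
5 x [0.1, -0.0, 23.8] [-0.001, 0.0, -0.001] -> end [ 457.69 -318.2    16.74] err 0.28
```

The pot on peg 1 is where it should be, within 1 px in both views. The mask around pot C has shifted, so C may have been knocked. I'll back off and look again.

Call:
send_rows --series '[[[11.3,-0.5,-0.1],[0.002,-0.066,-0.005],85],[[11.3,-0.5,-0.1],[0.002,-0.066,-0.005],85],[[11.3,-0.5,-0.1],[0.002,-0.066,-0.005],85],[[11.3,-0.5,-0.1],[0.002,-0.066,-0.005],85],[[11.3,-0.5,-0.1],[0.002,-0.066,-0.005],85],[[11.3,-0.5,-0.1],[0.002,-0.066,-0.005],85]]'

```text
clock: 29.65
position: [565.5, 22.2, 294.1]
ee_rot: [0.013, 0.981, 0.005, -0.195]
contact_force: [-1.1, -0.4, -0.0]
gripper_width: 85.2
grasp_force: 0.0
```

Call:
send_rows --series '[[[11.3,-0.5,-0.1],[0.002,-0.066,-0.005],85],[[11.3,-0.5,-0.1],[0.002,-0.066,-0.005],85],[[11.3,-0.5,-0.1],[0.002,-0.066,-0.005],85],[[11.3,-0.5,-0.1],[0.002,-0.066,-0.005],85],[[11.3,-0.5,-0.1],[0.002,-0.066,-0.005],85],[[11.3,-0.5,-0.1],[0.002,-0.066,-0.005],85]]'

```text
clock: 30.25
position: [499.7, 19.9, 309.8]
ee_rot: [-0.002, 1.0, -0.0, 0.002]
contact_force: [-0.3, -0.2, 0.1]
gripper_width: 85.2
grasp_force: 0.0
```

```bash
python3 - <<'E'
from pot import *
s=log();print(s["joints"],s["position"])
a=get_image("side");b=get_image("scene");cv2.imwrite("pics/side3.png",a[:,:,::-1]);cv2.imwrite("pics/scene3.png",b[:,:,::-1])
R=lambda im,x,y:cv2.resize(im[y:y+75,x:x+100],(400,300),interpolation=cv2.INTER_CUBIC)
cv2.imwrite("pics/c4.png",np.vstack([np.hstack([R(b,195,285),R(a,340,325)]),np.hstack([R(b,345,180),R(a,235,170)])])[:,:,::-1])
E
```

```text
[ 0.37  0.12 -0.16  0.   -1.29 -1.93] [499.71  19.93 309.78]
```

View pics/c4.png

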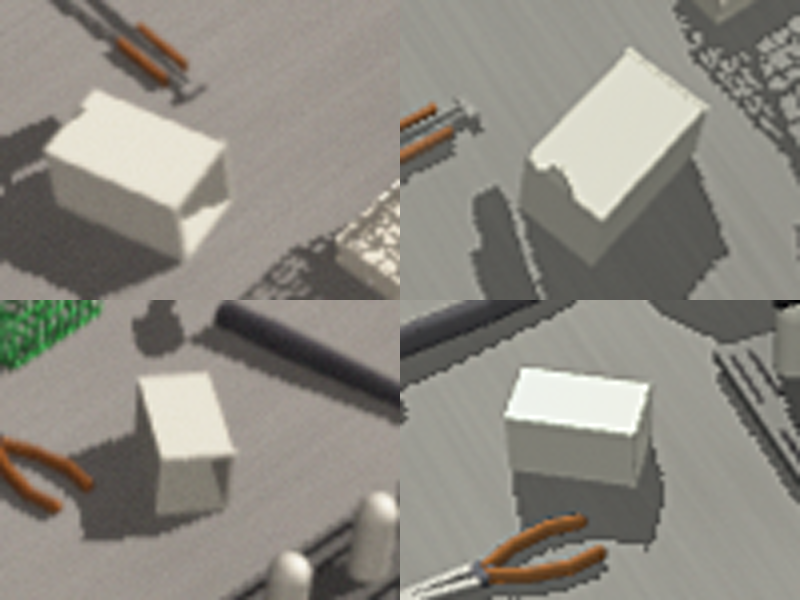

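C was indeed knocked. Its top corners now read (97,90), (228,143), (178,207), (45,150) in the scene tile and (230,47), (308,105), (202,221), (127,160) in the side tile. A's corners are in the lower tiles.

```bash
python3 - <<'E'
from pot import *
cs,cd=camera_info("scene"),camera_info("side")
t=lambda p,o:np.array(o)+(np.array(p,float)-1.5)/4
for k,s,so,d,do in(("C",[(97,90),(228,143),(178,207),(45,150)],(195,285),[(127,160),(230,47),(308,105),(202,221)],(340,325)),
 ("A",[(137,77),(160,158),(235,155),(207,72)],(345,180),[(104,118),(232,137),(250,82),(120,68)],(235,170))):
    for P_ in(onz(cs,t(s,so),56),onz(cd,t(d,do),56)):
        P_=P_[:,:2];v1=P_[1]-P_[0];v2=P_[2]-P_[3];e1=P_[3]-P_[0];e2=P_[2]-P_[1]
        print(k,P_.mean(0),"long",np.degrees(np.arctan2(v1[1],v1[0])),np.degrees(np.arctan2(v2[1],v2[0])),np.linalg.norm(v1),np.linalg.norm(v2),"short",np.degrees(np.arctan2(e1[1],e1[0])),np.degrees(np.arctan2(e2[1],e2[0])),np.linalg.norm(e1),np.linalg.norm(e2))
E
```

```text
C [ 465.99 -315.44] long 20.013618554604538 19.63451711292285 98.94163575538713 99.37657306758089 short -72.18348467480395 -71.71600621485413 55.449677967196216 56.09199776811909
C [ 463.22 -319.03] long 20.53174677385608 19.111321622629024 101.09555650660046 101.68331663273905 short -71.42388281204167 -70.78605999400135 55.187073771388874 57.690771519261126
A [460.88 311.81] long -38.28752322432054 -37.780162941341885 98.54390802831593 101.52817964485959 short 51.89450401892852 48.91252896676538 56.37669332522867 57.34389819157378
A [457.11 309.62] long -39.218491998126545 -36.166554822735606 99.02173804229534 101.77286978397838 short 54.06850654949304 51.37598596499819 56.68557116358576 62.01415941584412
```

C is still where it was; only the arm's shadow changed the mask. I'll carry on to C.

```bash
sed -i 's/"A":(460,311,-.645)/"A":(459,310.7,-.662)/;s/"C":(466,-315.5,.33)/"C":(465,-317.2,.34)/' kin.py; python3 - <<'E'
from pot import *
x,y,h=POT["C"];g=-22;gp=np.array([x+g*np.cos(h),y+g*np.sin(h),30])
seq(monitor.read_state()["joints"],cur(),[("side",toolD(h,np.pi/2,[440,-300,330]),14),("tilt",toolD(h,np.pi/4,gp,120),14)])
E
```

```text
side
   n 14 maxvel 0.75 err 0.000 minz 311 q [-0.29  0.18 -0.08  0.   -1.31 -0.94]
14 x [7.7, -22.0, -0.0] [-0.0, 0.0, -0.024] -> end [ 440.55 -300.2   310.53] err 0.75
tilt
   n 14 maxvel 1.24 err 0.000 minz 101 q [-0.98  0.38 -0.31 -1.01 -0.94  0.4 ]
14 x [10.7, -1.7, 12.3] [-0.0, -0.056, 0.0] -> end [ 376.7  -348.26  101.55] err 0.28
```

Call:
send_rows --series '[[[7.7,-22,0],[0,0,-0.024],85],[[7.7,-22,0],[0,0,-0.024],85],[[7.7,-22,0],[0,0,-0.024],85],[[7.7,-22,0],[0,0,-0.024],85],[[7.7,-22,0],[0,0,-0.024],85],[[7.7,-22,0],[0,0,-0.024],85],[[7.7,-22,0],[0,0,-0.024],85]]'

```text
clock: 31.05
position: [458.3, -138.2, 309.7]
ee_rot: [-0.086, 0.996, 0.0, 0.0]
contact_force: [0.3, 0.3, -0.1]
gripper_width: 84.8
grasp_force: 0.0
```

Call:
send_rows --series '[[[7.7,-22,0],[0,0,-0.024],85],[[7.7,-22,0],[0,0,-0.024],85],[[7.7,-22,0],[0,0,-0.024],85],[[7.7,-22,0],[0,0,-0.024],85],[[7.7,-22,0],[0,0,-0.024],85],[[7.7,-22,0],[0,0,-0.024],85],[[7.7,-22,0],[0,0,-0.024],85]]'

```text
clock: 31.75
position: [443.3, -300.6, 309.2]
ee_rot: [-0.169, 0.986, 0.001, 0.001]
contact_force: [-0.4, 0.4, -0.1]
gripper_width: 85.0
grasp_force: 0.0
```

Call:
send_rows --series '[[[10.7,-1.7,12.3],[0,-0.056,0],85],[[10.7,-1.7,12.3],[0,-0.056,0],85],[[10.7,-1.7,12.3],[0,-0.056,0],85],[[10.7,-1.7,12.3],[0,-0.056,0],85],[[10.7,-1.7,12.3],[0,-0.056,0],85],[[10.7,-1.7,12.3],[0,-0.056,0],85],[[10.7,-1.7,12.3],[0,-0.056,0],85]]'

```text
clock: 32.45
position: [391.7, -330.3, 212.0]
ee_rot: [-0.165, 0.966, 0.034, 0.194]
contact_force: [-0.0, -0.0, -1.1]
gripper_width: 85.0
grasp_force: 0.0
```

Call:
send_rows --series '[[[10.7,-1.7,12.3],[0,-0.056,0],85],[[10.7,-1.7,12.3],[0,-0.056,0],85],[[10.7,-1.7,12.3],[0,-0.056,0],85],[[10.7,-1.7,12.3],[0,-0.056,0],85],[[10.7,-1.7,12.3],[0,-0.056,0],85],[[10.7,-1.7,12.3],[0,-0.056,0],85],[[10.7,-1.7,12.3],[0,-0.056,0],85],[[0,0,0],[0,0,0],85]]'

```text
clock: 33.25
position: [378.0, -347.0, 97.4]
ee_rot: [-0.152, 0.911, 0.068, 0.377]
contact_force: [-0.3, 0.9, -1.0]
gripper_width: 85.1
grasp_force: 0.0
```

```bash
cat >> pot.py <<'E'
def facecheck(k,f,g=-22,phi=np.pi/4,flip=1):
    s=log();A=cur();print(s["joints"],A[:3,3])
    x,y,h=POT[k];gp=np.array([x+g*np.cos(h),y+g*np.sin(h),30]);path(s["joints"],A,f(h,phi,gp),5);plan(A,f(h,phi,gp),5)
    c=camera_info("wrist");im=get_image("wrist");cv2.imwrite(f"pics/w{k}.png",im[:,:,::-1])
    # bottom, middle and top lines of the near face, and of the mouth-end top edge
    for sx,z in((-1,8),(-1,28),(-1,46),(0,56)):
        pr=proj(c,[(x+sx*50*np.cos(h)-sy*28*np.sin(h),y+sx*50*np.sin(h)+sy*28*np.cos(h),z) for sy in(-1,1)])
        r=int(pr[:,1].mean().round());row=cv2.GaussianBlur(im.astype(np.float32),(5,5),0)[r].sum(1)
        out=[]
        gr=np.gradient(row)
        for u in pr[:,0]:
            a=max(int(u)-25,1);b=min(int(u)+25,638);i=a+np.abs(gr[a:b]).argmax() if b>a else -1;out.append((i,round(float(gr[i]))))
        print("z",z,"row",r,"pred",pr[:,0].round(1),"edges",out)
E
python3 - <<'E'
from pot import *
facecheck("C",toolD)
E
```

```text
[-0.98  0.39 -0.32 -1.01 -0.94  0.4 ] [ 377.98 -346.98   97.41]
   n 5 maxvel 0.35 err 0.000 minz 17 q [-0.86  0.55 -0.3  -1.18 -0.79  0.53]
5 x [-0.3, -0.2, 23.2] [0.001, 0.0, -0.002] -> end [ 456.69 -320.02   16.56] err 0.23
z 8 row 186 pred [268.1 361.3] edges [(np.int64(268), 56), (np.int64(367), -1)]
z 28 row 216 pred [266.6 363.4] edges [(np.int64(267), 58), (np.int64(364), 2)]
z 46 row 244 pred [265.2 365.4] edges [(np.int64(265), 2), (np.int64(368), -2)]
z 56 row 289 pred [273.5 358.2] edges [(np.int64(273), 74), (np.int64(358), -53)]
```

Face edges match the prediction within 1 px, so I'll go in and grip.

Call:
send_rows --series '[[[-0.3,-0.2,23.2],[0,0,0],85],[[-0.3,-0.2,23.2],[0,0,0],85],[[-0.3,-0.2,23.2],[0,0,0],85],[[-0.3,-0.2,23.2],[0,0,0],85],[[-0.3,-0.2,23.2],[0,0,0],85],[[0,0,0],[0,0,0],85],[[0,0,0],[0,0,0],50],[[0,0,0],[0,0,0],50]]'

```text
clock: 34.1
position: [459.3, -321.0, 22.8]
ee_rot: [-0.157, 0.91, 0.064, 0.379]
contact_force: [-0.7, -0.1, 0.2]
gripper_width: 58.2
grasp_force: 0.6
```

Call:
send_rows --series '[[[0,0,0],[0,0,0],50],[[0,0,0],[0,0,0],50],[[0,0,0],[0,0,0],50],[[0,0,0],[0,0,0],50]]'

```text
clock: 34.5
position: [459.2, -321.3, 23.0]
ee_rot: [-0.156, 0.91, 0.064, 0.38]
contact_force: [-2.5, -0.8, 6.6]
gripper_width: 55.4
grasp_force: 62.9
```

```bash
cat >> pot.py <<'E'
def gripped(k):
    A=cur();gp=(A@[0,0,-19,1])[:3];x,y,h=POT[k];d=gp[:2]-[x,y]
    print("grasp pt z",gp[2],"dx to use",gp[2]-28,"g",d@[np.cos(h),np.sin(h)],"h0",70-d@[np.cos(h),np.sin(h)])
E
python3 - <<'E'
from pot import *
s=log();gripped("C")
A=cur();L=A.copy();L[2,3]+=150
seq(s["joints"],A,[("lift",L,7),("w1",toolD(.1,np.pi*.45,[430,-80,240]),18),("w2",toolD(0,np.pi*.45,[460,110,240]),8)])
E
```

```text
grasp pt z 36.33435144715791 dx to use 8.334351447157907 g -20.38204891277158 h0 90.38204891277158
lift
   n 7 maxvel 0.61 err 0.000 minz 44 q [-0.79  0.28 -0.23 -0.95 -0.91  0.11]
7 x [-15.2, -0.1, -15.1] [-0.0, -0.0, -0.0] -> end [ 459.05 -321.7   172.94] err 0.39
w1
   n 18 maxvel 1.28 err 0.000 minz 176 q [ 0.2  -0.01 -0.54  0.02 -0.89 -1.68]
18 x [-2.7, 13.5, -1.5] [0.006, 0.035, 0.012] -> end [433.41 -79.94 221.62] err 0.64
w2
   n 8 maxvel 0.84 err 0.000 minz 221 q [ 0.64  0.06 -0.5   0.12 -0.88 -2.28]
8 x [-5.0, 23.5, 0.8] [0.002, 0.0, 0.013] -> end [463.33 109.95 221.59] err 0.5
```

Call:
send_rows --series '[[[-5,0,-5],[0,0,0],50],[[-15.2,-0.1,-15.1],[0,0,0],50],[[-15.2,-0.1,-15.1],[0,0,0],50],[[-15.2,-0.1,-15.1],[0,0,0],50],[[-15.2,-0.1,-15.1],[0,0,0],50],[[-15.2,-0.1,-15.1],[0,0,0],50],[[-15.2,-0.1,-15.1],[0,0,0],50],[[-10,0,-10],[0,0,0],50]]'

```text
clock: 35.3
position: [459.3, -321.4, 173.4]
ee_rot: [-0.156, 0.91, 0.063, 0.379]
contact_force: [-0.4, -0.5, -1.1]
gripper_width: 55.5
grasp_force: 62.4
```

Call:
send_rows --series '[[[-2.7,13.5,-1.5],[0.006,0.035,0.012],50],[[-2.7,13.5,-1.5],[0.006,0.035,0.012],50],[[-2.7,13.5,-1.5],[0.006,0.035,0.012],50],[[-2.7,13.5,-1.5],[0.006,0.035,0.012],50],[[-2.7,13.5,-1.5],[0.006,0.035,0.012],50],[[-2.7,13.5,-1.5],[0.006,0.035,0.012],50]]'

```text
clock: 35.9
position: [440.6, -241.6, 189.8]
ee_rot: [-0.122, 0.951, 0.045, 0.281]
contact_force: [0.5, 0.6, -1.0]
gripper_width: 55.8
grasp_force: 62.3
```

Call:
send_rows --series '[[[-2.7,13.5,-1.5],[0.006,0.035,0.012],50],[[-2.7,13.5,-1.5],[0.006,0.035,0.012],50],[[-2.7,13.5,-1.5],[0.006,0.035,0.012],50],[[-2.7,13.5,-1.5],[0.006,0.035,0.012],50],[[-2.7,13.5,-1.5],[0.006,0.035,0.012],50],[[-2.7,13.5,-1.5],[0.006,0.035,0.012],50]]'

```text
clock: 36.5
position: [432.0, -160.6, 206.6]
ee_rot: [-0.087, 0.979, 0.025, 0.18]
contact_force: [-0.1, -0.1, -0.9]
gripper_width: 55.2
grasp_force: 62.3
```

Call:
send_rows --series '[[[-2.7,13.5,-1.5],[0.006,0.035,0.012],50],[[-2.7,13.5,-1.5],[0.006,0.035,0.012],50],[[-2.7,13.5,-1.5],[0.006,0.035,0.012],50],[[-2.7,13.5,-1.5],[0.006,0.035,0.012],50],[[-2.7,13.5,-1.5],[0.006,0.035,0.012],50],[[-2.7,13.5,-1.5],[0.006,0.035,0.012],50]]'

```text
clock: 37.1
position: [433.1, -78.9, 220.6]
ee_rot: [-0.05, 0.996, 0.004, 0.077]
contact_force: [0.9, 0.6, -0.5]
gripper_width: 55.3
grasp_force: 62.3
```

Call:
send_rows --series '[[[-5,23.5,0.8],[0.002,0,0.013],50],[[-5,23.5,0.8],[0.002,0,0.013],50],[[-5,23.5,0.8],[0.002,0,0.013],50],[[-5,23.5,0.8],[0.002,0,0.013],50],[[-5,23.5,0.8],[0.002,0,0.013],50],[[-5,23.5,0.8],[0.002,0,0.013],50],[[-5,23.5,0.8],[0.002,0,0.013],50],[[-5,23.5,0.8],[0.002,0,0.013],50]]'

```text
clock: 37.9
position: [463.2, 111.2, 220.6]
ee_rot: [0.002, 0.997, 0.001, 0.078]
contact_force: [0.8, -0.0, 0.4]
gripper_width: 55.4
grasp_force: 62.5
```

Call:
send_rows --series '[[[0,0,0],[0,0,0],50],[[0,0,0],[0,0,0],50],[[0,0,0],[0,0,0],50]]'

```text
clock: 38.2
position: [463.1, 109.7, 220.4]
ee_rot: [0.002, 0.997, 0.0, 0.078]
contact_force: [-0.5, -0.5, -0.5]
gripper_width: 55.7
grasp_force: 62.7
```

```bash
python3 - <<'E'
from pot import *
putdown(toolD,1,8.3,h0=90.4,n=16)
E
```

```text
[ 0.63  0.06 -0.5   0.12 -0.88 -2.28] 55.67014081889397 [-0.54 -0.53 -0.48]
over
   n 16 maxvel 0.84 err 0.000 minz 187 q [ 0.31  0.86  0.66 -0.3  -2.1  -1.99]
16 x [-10.9, 0.8, -0.9] [-0.001, 0.059, 0.003] -> end [628.48 118.38 186.16] err 1.61
lower
   n 5 maxvel 0.35 err 0.000 minz 87 q [ 0.31  0.94  0.56 -0.27 -1.93 -1.93]
5 x [-14.2, -0.2, 13.9] [-0.001, -0.001, 0.001] -> end [629.36 117.48  86.81] err 0.23
```

Call:
send_rows --series '[[[-10.9,0.8,-0.9],[-0.001,0.059,0.003],50],[[-10.9,0.8,-0.9],[-0.001,0.059,0.003],50],[[-10.9,0.8,-0.9],[-0.001,0.059,0.003],50],[[-10.9,0.8,-0.9],[-0.001,0.059,0.003],50],[[-10.9,0.8,-0.9],[-0.001,0.059,0.003],50],[[-10.9,0.8,-0.9],[-0.001,0.059,0.003],50],[[-10.9,0.8,-0.9],[-0.001,0.059,0.003],50],[[-10.9,0.8,-0.9],[-0.001,0.059,0.003],50]]'

```text
clock: 39.0
position: [550.9, 114.7, 223.5]
ee_rot: [0.014, 0.987, 0.006, -0.158]
contact_force: [0.1, 0.6, -0.1]
gripper_width: 55.1
grasp_force: 62.6
```

Call:
send_rows --series '[[[-10.9,0.8,-0.9],[-0.001,0.059,0.003],50],[[-10.9,0.8,-0.9],[-0.001,0.059,0.003],50],[[-10.9,0.8,-0.9],[-0.001,0.059,0.003],50],[[-10.9,0.8,-0.9],[-0.001,0.059,0.003],50],[[-10.9,0.8,-0.9],[-0.001,0.059,0.003],50],[[-10.9,0.8,-0.9],[-0.001,0.059,0.003],50],[[-10.9,0.8,-0.9],[-0.001,0.059,0.003],50],[[-10.9,0.8,-0.9],[-0.001,0.059,0.003],50]]'

```text
clock: 39.8
position: [629.6, 118.2, 186.0]
ee_rot: [0.025, 0.923, 0.011, -0.385]
contact_force: [0.1, 0.5, 0.3]
gripper_width: 55.4
grasp_force: 62.6
```

Call:
send_rows --series '[[[0,0,0],[0,0,0],50],[[0,0,0],[0,0,0],50],[[0,0,0],[0,0,0],50],[[0,0,0],[0,0,0],50]]'

```text
clock: 40.2
position: [628.9, 119.2, 188.2]
ee_rot: [0.024, 0.924, 0.011, -0.382]
contact_force: [0.0, 0.7, -1.0]
gripper_width: 55.4
grasp_force: 62.6
```

```bash
python3 - <<'E'
from pot import *
putdown(toolD,1,8.3,h0=90.4,n=1)
A=cur();B=toolD(-.06,.75*np.pi,[0,0,0]);print("orientation err",Ro.from_matrix(A[:3,:3].T@B[:3,:3]).as_rotvec())
E
```

```text
[ 0.31  0.86  0.66 -0.3  -2.1  -1.98] 55.41402443752735 [ 0.    0.65 -1.04]
over
   n 1 maxvel 0.05 err 0.000 minz 187 q [ 0.31  0.86  0.66 -0.3  -2.1  -1.99]
1 x [-1.3, -1.9, 0.5] [-0.004, 0.0, 0.007] -> end [629.33 117.28 186.96] err 0.06
lower
   n 5 maxvel 0.36 err 0.000 minz 87 q [ 0.31  0.94  0.56 -0.27 -1.93 -1.93]
5 x [-14.1, 0.0, 14.1] [-0.0, 0.0, 0.0] -> end [629.35 117.29  87.26] err 0.3
orientation err [-0.    0.    0.01]
```

Call:
send_rows --series '[[[-1.3,-1.9,0.5],[-0.004,0,0.007],50],[[-14.1,0,14.1],[0,0,0],50],[[-14.1,0,14.1],[0,0,0],50],[[-14.1,0,14.1],[0,0,0],50],[[-14.1,0,14.1],[0,0,0],50],[[-14.1,0,14.1],[0,0,0],50],[[0,0,0],[0,0,0],50],[[0,0,0],[0,0,0],50]]'

```text
clock: 41.0
position: [629.2, 117.1, 86.0]
ee_rot: [0.028, 0.923, 0.011, -0.384]
contact_force: [0.6, -0.3, -0.3]
gripper_width: 55.3
grasp_force: 62.6
```

Call:
send_rows --series '[[[-2.1,0,2.1],[0,0,0],50],[[-2.1,0,2.1],[0,0,0],50],[[0,0,0],[0,0,0],50],[[0,0,0],[0,0,0],50]]'

```text
clock: 41.4
position: [629.3, 117.2, 79.8]
ee_rot: [0.028, 0.923, 0.011, -0.384]
contact_force: [-0.7, 0.1, 0.1]
gripper_width: 55.0
grasp_force: 62.6
```

Call:
send_rows --series '[[[-0.7,0,0.7],[0,0,0],50],[[0,0,0],[0,0,0],50],[[-0.7,0,0.7],[0,0,0],50],[[0,0,0],[0,0,0],50]]'

```text
clock: 41.8
position: [629.2, 117.2, 77.6]
ee_rot: [0.028, 0.923, 0.011, -0.384]
contact_force: [0.2, 0.2, -0.3]
gripper_width: 55.6
grasp_force: 62.8
```

Call:
send_rows --series '[[[-0.7,0,0.7],[0,0,0],50],[[0,0,0],[0,0,0],50],[[0,0,0],[0,0,0],50]]'

```text
clock: 42.1
position: [629.2, 117.2, 77.5]
ee_rot: [0.027, 0.923, 0.011, -0.384]
contact_force: [-0.8, 1.0, 6.4]
gripper_width: 55.6
grasp_force: 62.9
```

Contact with the board came at the expected height, so I'll release and rise.

Call:
send_rows --series '[[[0.4,0,-0.4],[0,0,0],50],[[0,0,0],[0,0,0],60],[[0,0,0],[0,0,0],66],[[0,0,0],[0,0,0],68],[[0,0,0],[0,0,0],68],[[0,0,0],[0,0,0],68],[[7,0,-7],[0,0,0],68],[[14,0,-14],[0,0,0],68]]'

```text
clock: 42.9
position: [628.4, 117.1, 105.8]
ee_rot: [0.028, 0.922, 0.011, -0.386]
contact_force: [-0.0, -0.0, 0.3]
gripper_width: 68.4
grasp_force: 0.0
```

Call:
send_rows --series '[[[20,0,-20],[0,0,0],68],[[28,0,-28],[0,0,0],68],[[28,0,-28],[0,0,0],68],[[20,0,-20],[0,0,0],68],[[10,0,-10],[0,0,0],68],[[0,0,0],[0,0,0],68]]'

```text
clock: 43.5
position: [630.2, 117.3, 259.2]
ee_rot: [0.027, 0.924, 0.012, -0.381]
contact_force: [0.2, 0.2, 0.1]
gripper_width: 68.2
grasp_force: 0.0
```

```bash
cat >> pot.py <<'E'
def tops(pegs):
    for n in("scene","side"):
        im=get_image(n);c=camera_info(n)
        for p in pegs:
            u=proj(c,[[*PEG[p],120]])[0];x,y=u.astype(int);m=(im[y-40:y+50,x-40:x+40].min(2)>165).astype(np.uint8)
            k,l,st,ce=cv2.connectedComponentsWithStats(m);i=l[40,40];print(n,p+1,"pred",u,"seen",ce[i]+[x-40,y-40],st[i][2:])
E
python3 - <<'E'
from pot import *
from look import cents
s=log();print(s["joints"],s["position"]);tops([0,1]);cents({"scene":get_image("scene"),"side":get_image("side")})
x,y,h=POT["A"];g=-22;gp=np.array([x+g*np.cos(h),y+g*np.sin(h),30]);f=tool
A=cur();w1=toolD(0,np.pi/2,[500,120,330]);w2=f(-.2,np.pi/2,[430,250,330])
seq(s["joints"],A,[("back",w1,12),("turn",w2,26),("tilt",f(h,np.pi/4,gp,120),18),("in",f(h,np.pi/4,gp),8)])
E
```

```text
[ 0.3   0.82  0.77 -0.33 -2.24 -2.04] [630.17 117.29 259.23]
scene 1 pred [368.81 269.26] seen [369.89 269.17] [ 29  22 359]
scene 2 pred [394.37 252.26] seen [394.52 252.34] [ 29  21 328]
side 1 pred [378.83 221.95] seen [378.77 221.82] [ 27  18 302]
side 2 pred [362.71 200.04] seen [362.73 200.84] [ 27  17 270]
scene A 437 388.9 206.4 | scene B 439 265.5 287.4 | scene C 249 229.1 318.5 | side A 884 274.6 194.4 | side B 5 366.6 300.4 | side C 42 396.9 363.8 | 
back
   n 12 maxvel 0.80 err 0.000 minz 263 q [ 0.55  0.15 -0.12 -0.   -1.3  -2.12]
12 x [12.1, -0.1, 0.2] [0.002, -0.066, -0.005] -> end [499.6  119.84 311.06] err 0.43
turn
   n 26 maxvel 1.14 err 0.000 minz 311 q [ 0.85  0.11 -0.16  0.   -1.3   0.52]
26 x [-6.7, 5.0, -0.0] [0.0, -0.0, -0.113] -> end [430.84 250.08 311.03] err 0.84
tilt
   n 18 maxvel 1.04 err 0.000 minz 101 q [ 1.35  0.49 -0.71  0.87 -0.99 -1.16]
18 x [-9.1, -5.7, 9.1] [-0.01, 0.043, 0.024] -> end [384.32 367.68 101.3 ] err 1.1
in
   n 8 maxvel 0.58 err 0.000 minz 17 q [ 1.09  0.6  -0.84  1.27 -0.82 -1.39]
8 x [0.0, -0.1, 15.0] [-0.0, -0.0, 0.001] -> end [452.11 316.28  16.66] err 0.36
```

Both pots are seated on pegs 1 and 2. Before going for A, I'll check clearance to the green basket and the motor on that side.

```bash
python3 - <<'E'
from pot import *
cs,cd=camera_info("scene"),camera_info("side")
print("green bar ends",tri(cs,[(341,158),(363,149)],cd,[(195,180),(207,203)]))
print("green base",onz(cs,[(350,185)],20),onz(cd,[(208,220)],20))
print("motor",tri(cs,[(355,100),(385,115)],cd,[(90,160),(140,150)]), "wheel",tri(cs,[(401,125)],cd,[(166,146)]))
def pts(q):
    h,a1,L2,a3,L4,dy,L6=P
    R=E('z',q[0]);p=R@[0,0,h];R=R@E('y',q[1]);e=p+R@[0,0,L2];R=R@E('y',-q[2]);w=e+R@[L4,0,0];R=R@E('x',-q[3])@E('y',-q[4])
    return e,w,w+R@[0,dy,0],w+R@[L6-190,dy,0]
for q in([.85,.11,-.16,0,-1.3,.52],[1.35,.49,-.71,.87,-.99,-1.16],[1.09,.6,-.84,1.27,-.82,-1.39]):
    print("elbow,wrist,offset,flange",*pts(q))
E
```

```text
green bar ends [[230.67 341.01 147.71  55.39]
 [249.73 380.79 103.34  77.18]]
green base [[257.7  342.34  20.  ]] [[238.12 341.79  20.  ]]
motor [[-11.38 647.35 119.13   0.05]
 [136.33 649.57 108.85   9.25]] wheel [[216.13 645.56 100.97  11.78]]
elbow,wrist,offset,flange [ 40.93  46.59 722.09] [309.22 352.   609.58] [429.28 246.53 609.58] [429.33 246.6  501.88]
elbow,wrist,offset,flange [ 58.22 259.4  659.03] [ 91.7  408.53 265.9 ] [217.17 497.04 310.15] [277.16 450.06 234.04]
elbow,wrist,offset,flange [147.52 282.8  626.83] [172.96 331.58 208.63] [284.92 443.85 228.54] [345.34 397.05 152.65]
```

```bash
cat >> kin.py <<'E'
def pts(q):
    h,a1,L2,a3,L4,dy,L6=P
    R=E('z',q[0]);p=R@[0,0,h];R=R@E('y',q[1]);e=p+R@[0,0,L2];R=R@E('y',-q[2]);w=e+R@[L4,0,0];R=R@E('x',-q[3])@E('y',-q[4])
    return e,w,w+R@[0,dy,0],w+R@[L6-190,dy,0]
def clear(q,lo,hi):
    pt=pts(q);o=[]
    for a,b in zip(pt[:-1],pt[1:]):
        s=a+(b-a)*np.linspace(0,1,40)[:,None];o.append(np.linalg.norm(s-np.clip(s,lo,hi),axis=1).min().round())
    return o
E
python3 - <<'E'
from pot import *
lo,hi=np.array([205,285,0]),np.array([290,400,140]);blo,bhi=np.array([790,400,0]),np.array([1000,640,170])
x,y,h=POT["A"];g=-22;gp=np.array([x+g*np.cos(h),y+g*np.sin(h),30]);f=tool
for d in(45,52,58):
    ph=np.radians(d);q=np.array([.85,.11,-.16,0,-1.3,.52]);A=f(-.2,np.pi/2,[430,250,330]);print(d)
    for B,n in((f(h,ph,gp,120),14),(f(h,ph,gp),6),(f(h,ph,gp+[0,0,150]),6),(f(-.3,np.pi*.45,[500,215,260]),14),(f(-.06,ph+np.pi/2,[650,211,202]),14),(f(-.06,ph+np.pi/2,[650,211,92]),4)):
        q,A=path(q,A,B,n);print("     green",clear(q,lo,hi),"box",clear(q,blo,bhi))
E
```

```text
45
   n 14 maxvel 1.34 err 0.000 minz 101 q [ 1.35  0.49 -0.71  0.87 -0.99 -1.16]
     green [np.float64(169.0), np.float64(163.0), np.float64(108.0)] box [np.float64(703.0), np.float64(588.0), np.float64(515.0)]
   n 6 maxvel 0.78 err 0.000 minz 17 q [ 1.09  0.6  -0.84  1.27 -0.82 -1.39]
     green [np.float64(74.0), np.float64(72.0), np.float64(52.0)] box [np.float64(621.0), np.float64(507.0), np.float64(444.0)]
   n 6 maxvel 0.72 err 0.000 minz 42 q [ 1.18  0.37 -0.7   0.93 -1.01 -1.  ]
     green [np.float64(183.0), np.float64(183.0), np.float64(170.0)] box [np.float64(652.0), np.float64(545.0), np.float64(463.0)]
   n 14 maxvel 1.16 err 0.000 minz 174 q [ 0.77  0.19 -0.32  0.16 -1.    0.41]
     green [np.float64(376.0), np.float64(376.0), np.float64(348.0)] box [np.float64(570.0), np.float64(523.0), np.float64(445.0)]
   n 14 maxvel 1.05 err 0.000 minz 189 q [ 0.4   0.91  0.79 -0.39 -2.15  1.01]
     green [np.float64(403.0), np.float64(597.0), np.float64(521.0)] box [np.float64(295.0), np.float64(290.0), np.float64(250.0)]
   n 4 maxvel 0.49 err 0.000 minz 79 q [ 0.4   0.99  0
[... 1961 characters left out ...]
64(202.0)] box [np.float64(637.0), np.float64(526.0), np.float64(448.0)]
   n 14 maxvel 0.91 err 0.000 minz 171 q [ 0.77  0.19 -0.32  0.16 -1.    0.41]
     green [np.float64(376.0), np.float64(376.0), np.float64(348.0)] box [np.float64(570.0), np.float64(523.0), np.float64(445.0)]
   n 14 maxvel 1.19 err 0.000 minz 192 q [ 0.37  1.02  0.96 -0.55 -2.4   0.9 ]
     green [np.float64(372.0), np.float64(624.0), np.float64(534.0)] box [np.float64(274.0), np.float64(261.0), np.float64(233.0)]
   n 4 maxvel 0.47 err 0.000 minz 82 q [ 0.38  1.11  0.86 -0.47 -2.23  1.02]
     green [np.float64(342.0), np.float64(585.0), np.float64(513.0)] box [np.float64(154.0), np.float64(154.0), np.float64(198.0)]
```

```bash
python3 - <<'E'
from pot import *
cs,cd=camera_info("scene"),camera_info("side")
im=cv2.imread("pics/scene0.png");sd=cv2.imread("pics/side0.png")
for n,i,(a,b,c,d),cam in(("scene",im,(425,285,500,365),cs),("side",sd,(390,165,460,230),cd)):
    m=(i[b:d,a:c].max(2)<75).astype(np.uint8);m=cv2.morphologyEx(m,cv2.MORPH_CLOSE,np.ones((5,5)))
    ct=max(cv2.findContours(m,0,1)[0],key=cv2.contourArea)[:,0]+[a,b]
    ap=cv2.approxPolyDP(ct,3,True)[:,0];print(n,ap.tolist());print(np.c_[onz(cam,ap,0)[:,:2],onz(cam,ap,60)[:,:2]])
E
```

```text
scene [[499, 285], [486, 285], [479, 291], [473, 291], [471, 285], [464, 303], [425, 344], [433, 350], [425, 364], [441, 364], [454, 356], [488, 311], [490, 301], [482, 293], [499, 293]]
[[854.79 327.1  875.86 271.  ]
 [828.71 300.9  851.16 246.18]
 [827.52 267.84 850.03 214.87]
 [815.66 255.92 838.79 203.57]
 [798.72 270.73 822.75 217.6 ]
 [823.35 201.95 846.08 152.46]
 [832.93  18.87 855.15 -20.96]
 [858.63  18.62 879.49 -21.2 ]
 [870.41 -28.58 890.65 -65.91]
 [898.25  -0.62 917.02 -39.43]
 [906.85  41.39 925.17   0.36]
 [885.63 224.72 905.07 174.02]
 [869.73 258.61 890.01 206.12]
 [837.65 267.55 859.63 214.59]
 [871.27 301.29 891.47 246.55]]
side [[400, 179], [399, 192], [438, 225], [450, 219], [453, 206], [445, 209], [441, 205], [444, 211], [438, 212], [412, 189], [413, 184], [423, 188], [412, 176], [406, 181]]
[[868.98 252.07 824.44 198.09]
 [830.71 200.46 788.15 149.15]
 [854.31  22.04 810.53 -20.03]
 [902.71  25.85 856.43 -16.42]
 [946.53  67.85 897.98  23.41]
 [915.76  68.53 868.8   24.05]
 [915.46  88.95 868.52  43.41]
 [907.53  62.75 860.99  18.57]
 [888.12  67.77 842.59  23.33]
 [876.45 193.1  831.52 142.17]
 [893.28 211.77 847.49 159.87]
 [911.24 180.65 864.51 130.37]
 [913.16 246.38 866.33 192.7 ]
 [881.12 234.65 835.95 181.57]]
```

```bash
python3 - <<'E'
from pot import *
x,y,h=POT["A"];g=-22;gp=np.array([x+g*np.cos(h),y+g*np.sin(h),33]);f=tool;ph=np.radians(50)
w1=toolD(0,np.pi/2,[500,120,330]);w2=f(-.2,np.pi/2,[430,250,330])
seq(monitor.read_state()["joints"],cur(),[("back",w1,12),("turn",w2,24),("tilt",f(h,ph,gp,120),16)])
E
```

```text
back
   n 12 maxvel 0.80 err 0.000 minz 263 q [ 0.55  0.15 -0.12 -0.   -1.3  -2.12]
12 x [12.1, -0.1, 0.2] [0.002, -0.066, -0.005] -> end [499.6  119.84 311.06] err 0.43
turn
   n 24 maxvel 1.23 err 0.000 minz 311 q [ 0.85  0.11 -0.16  0.   -1.3   0.52]
24 x [-7.2, 5.5, -0.0] [0.0, -0.0, -0.122] -> end [430.38 250.4  311.03] err 0.55
tilt
   n 16 maxvel 1.07 err 0.000 minz 110 q [ 1.31  0.44 -0.69  0.82 -0.94 -1.07]
16 x [-9.1, -6.2, 10.3] [-0.01, 0.043, 0.027] -> end [390.91 363.81 109.54] err 1.01
```

Call:
send_rows --series '[[[12.1,-0.1,0.2],[0.002,-0.066,-0.005],85],[[12.1,-0.1,0.2],[0.002,-0.066,-0.005],85],[[12.1,-0.1,0.2],[0.002,-0.066,-0.005],85],[[12.1,-0.1,0.2],[0.002,-0.066,-0.005],85],[[12.1,-0.1,0.2],[0.002,-0.066,-0.005],85],[[12.1,-0.1,0.2],[0.002,-0.066,-0.005],85]]'

```text
clock: 44.3
position: [569.7, 119.2, 296.2]
ee_rot: [0.013, 0.981, 0.005, -0.195]
contact_force: [-0.3, -0.2, 0.3]
gripper_width: 85.1
grasp_force: 0.0
```

Call:
send_rows --series '[[[12.1,-0.1,0.2],[0.002,-0.066,-0.005],85],[[12.1,-0.1,0.2],[0.002,-0.066,-0.005],85],[[12.1,-0.1,0.2],[0.002,-0.066,-0.005],85],[[12.1,-0.1,0.2],[0.002,-0.066,-0.005],85],[[12.1,-0.1,0.2],[0.002,-0.066,-0.005],85],[[12.1,-0.1,0.2],[0.002,-0.066,-0.005],85]]'

```text
clock: 44.9
position: [499.0, 119.5, 311.4]
ee_rot: [-0.002, 1.0, -0.001, 0.002]
contact_force: [0.9, 0.5, -0.7]
gripper_width: 85.1
grasp_force: 0.0
```

Call:
send_rows --series '[[[-7.2,5.5,0],[0,0,-0.122],85],[[-7.2,5.5,0],[0,0,-0.122],85],[[-7.2,5.5,0],[0,0,-0.122],85],[[-7.2,5.5,0],[0,0,-0.122],85],[[-7.2,5.5,0],[0,0,-0.122],85],[[-7.2,5.5,0],[0,0,-0.122],85],[[-7.2,5.5,0],[0,0,-0.122],85],[[-7.2,5.5,0],[0,0,-0.122],85]]'

```text
clock: 45.7
position: [532.2, 181.3, 310.9]
ee_rot: [-0.472, 0.881, -0.001, -0.0]
contact_force: [-0.5, -1.0, 0.2]
gripper_width: 84.7
grasp_force: 0.0
```

Call:
send_rows --series '[[[-7.2,5.5,0],[0,0,-0.122],85],[[-7.2,5.5,0],[0,0,-0.122],85],[[-7.2,5.5,0],[0,0,-0.122],85],[[-7.2,5.5,0],[0,0,-0.122],85],[[-7.2,5.5,0],[0,0,-0.122],85],[[-7.2,5.5,0],[0,0,-0.122],85],[[-7.2,5.5,0],[0,0,-0.122],85],[[-7.2,5.5,0],[0,0,-0.122],85]]'

```text
clock: 46.5
position: [499.2, 242.8, 310.8]
ee_rot: [0.831, -0.557, 0.001, 0.001]
contact_force: [0.5, -0.8, -0.7]
gripper_width: 84.9
grasp_force: 0.0
```

Call:
send_rows --series '[[[-7.2,5.5,0],[0,0,-0.122],85],[[-7.2,5.5,0],[0,0,-0.122],85],[[-7.2,5.5,0],[0,0,-0.122],85],[[-7.2,5.5,0],[0,0,-0.122],85],[[-7.2,5.5,0],[0,0,-0.122],85],[[-7.2,5.5,0],[0,0,-0.122],85],[[-7.2,5.5,0],[0,0,-0.122],85],[[-7.2,5.5,0],[0,0,-0.122],85]]'

```text
clock: 47.3
position: [429.8, 249.9, 310.8]
ee_rot: [0.995, -0.102, 0.001, 0.001]
contact_force: [-0.7, 0.1, 0.8]
gripper_width: 85.0
grasp_force: 0.0
```

Call:
send_rows --series '[[[0,0,0],[0,0,0],85],[[0,0,0],[0,0,0],85],[[0,0,0],[0,0,0],85]]'

```text
clock: 47.6
position: [430.9, 250.3, 311.9]
ee_rot: [0.994, -0.106, 0.002, 0.0]
contact_force: [-0.4, 0.0, 0.2]
gripper_width: 84.8
grasp_force: 0.0
```

```bash
python3 - <<'E'
from pot import *
from look import cents
s=log();print(s["joints"],s["position"])
x,y,h=POT["A"];g=-22;gp=np.array([x+g*np.cos(h),y+g*np.sin(h),33]);f=tool;ph=np.radians(50)
seq(s["joints"],cur(),[("tilt",f(h,ph,gp,120),16)])
a,b=get_image("side"),get_image("scene");cents({"scene":b,"side":a});cv2.imwrite("pics/side4.png",a[:,:,::-1]);cv2.imwrite("pics/scene4.png",b[:,:,::-1])
E
```

```text
[ 0.85  0.11 -0.16  0.   -1.3   0.5 ] [430.86 250.3  311.92]
tilt
   n 16 maxvel 1.07 err 0.000 minz 110 q [ 1.31  0.44 -0.69  0.82 -0.94 -1.07]
16 x [-9.2, -6.2, 10.3] [-0.01, 0.043, 0.027] -> end [391.02 364.33 109.75] err 0.87
scene A 451 391.8 209.9 | scene B 27 261.0 282.1 | scene C 20 225.0 326.8 | side A 471 278.6 195.1 | side B 2 383.5 286.5 | side C 1 414.0 334.0 |
```

Call:
send_rows --series '[[[-9.2,-6.2,10.3],[-0.01,0.043,0.027],85],[[-9.2,-6.2,10.3],[-0.01,0.043,0.027],85],[[-9.2,-6.2,10.3],[-0.01,0.043,0.027],85],[[-9.2,-6.2,10.3],[-0.01,0.043,0.027],85],[[-9.2,-6.2,10.3],[-0.01,0.043,0.027],85],[[-9.2,-6.2,10.3],[-0.01,0.043,0.027],85],[[-9.2,-6.2,10.3],[-0.01,0.043,0.027],85],[[-9.2,-6.2,10.3],[-0.01,0.043,0.027],85]]'

```text
clock: 48.5
position: [388.0, 313.4, 218.7]
ee_rot: [0.961, -0.21, 0.168, 0.057]
contact_force: [-0.8, 0.3, -0.3]
gripper_width: 85.3
grasp_force: 0.0
```

Call:
send_rows --series '[[[-9.2,-6.2,10.3],[-0.01,0.043,0.027],85],[[-9.2,-6.2,10.3],[-0.01,0.043,0.027],85],[[-9.2,-6.2,10.3],[-0.01,0.043,0.027],85],[[-9.2,-6.2,10.3],[-0.01,0.043,0.027],85],[[-9.2,-6.2,10.3],[-0.01,0.043,0.027],85],[[-9.2,-6.2,10.3],[-0.01,0.043,0.027],85],[[-9.2,-6.2,10.3],[-0.01,0.043,0.027],85],[[-9.2,-6.2,10.3],[-0.01,0.043,0.027],85]]'

```text
clock: 49.3
position: [391.0, 365.2, 109.8]
ee_rot: [0.887, -0.306, 0.327, 0.112]
contact_force: [0.7, -0.3, -0.1]
gripper_width: 85.3
grasp_force: 0.0
```

Call:
send_rows --series '[[[0,0,0],[0,0,0],85],[[0,0,0],[0,0,0],85],[[0,0,0],[0,0,0],85],[[0,0,0],[0,0,0],85]]'

```text
clock: 49.7
position: [390.9, 364.4, 111.5]
ee_rot: [0.888, -0.306, 0.326, 0.111]
contact_force: [0.1, 0.4, 1.3]
gripper_width: 85.0
grasp_force: 0.0
```

```bash
python3 - <<'E'
from pot import *
s=log();A=cur();ph=np.radians(50)
x,y,h=POT["A"];g=-22;gp=np.array([x+g*np.cos(h),y+g*np.sin(h),33]);seq(s["joints"],A,[("in",tool(h,ph,gp),6)])
c=camera_info("wrist");im=get_image("wrist")
cv2.imwrite("pics/wA.png",im[:,:,::-1])
print(proj(c,[(x+sx*50*np.cos(h)-sy*28*np.sin(h),y+sx*50*np.sin(h)+sy*28*np.cos(h),56) for sx,sy in((-1,-1),(-1,1),(1,1),(1,-1))]))
E
```

```text
in
   n 6 maxvel 0.82 err 0.000 minz 18 q [ 1.07  0.57 -0.83  1.22 -0.74 -1.32]
6 x [-0.2, 0.1, 20.1] [-0.0, -0.001, -0.0] -> end [451.25 316.92  18.45] err 0.21
[[364.45 269.93]
 [266.36 270.07]
 [273.03 124.62]
 [357.52 124.46]]
```

View pics/wA.png

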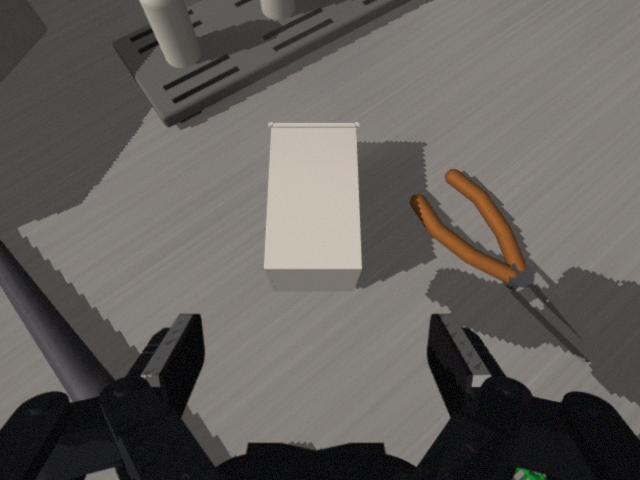

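The pot top shows at (264,269)–(362,269) and (271,124)–(358,124), within 2 px of the prediction. A pliers handle tip lies close to the right finger's path at (413,200), so I'll go in at a narrower opening of 73 mm.

Call:
send_rows --series '[[[0,0,0],[0,0,0],73],[[0,0,0],[0,0,0],73],[[-0.2,-0.3,20.1],[0,0,0],73],[[-0.2,-0.3,20.1],[0,0,0],73],[[-0.2,0,20.1],[0,0,0],73],[[-0.2,0,20.1],[0,0,0],73],[[-0.2,0,20],[0,0,0],73],[[-0.2,0,19],[0,0,0],73]]'

```text
clock: 50.55
position: [451.7, 317.9, 18.1]
ee_rot: [0.888, -0.305, 0.326, 0.112]
contact_force: [0.0, -0.3, 0.6]
gripper_width: 73.1
grasp_force: 0.0
```

Call:
send_rows --series '[[[0,0,0],[0,0,0],73],[[0,0,0],[0,0,0],50],[[0,0,0],[0,0,0],50],[[0,0,0],[0,0,0],50],[[0,0,0],[0,0,0],50],[[0,0,0],[0,0,0],50]]'

```text
clock: 51.15
position: [451.3, 319.1, 19.3]
ee_rot: [0.888, -0.305, 0.326, 0.111]
contact_force: [-1.1, 1.5, 2.8]
gripper_width: 55.2
grasp_force: 63.6
```

```bash
python3 - <<'E'
from pot import *
s=log();gripped("A");print(s["joints"],s["contact_force"])
A=cur();L=A.copy();L[2,3]+=150
seq(s["joints"],A,[("lift",L,8),("w1",tool(-.3,np.pi*.45,[500,215,260]),16)])
E
```

```text
grasp pt z 33.82812696577603 dx to use 5.828126965776029 g -23.499961862528984 h0 93.49996186252898
[ 1.08  0.57 -0.82  1.22 -0.75 -1.32] [-1.06  1.54  2.77]
lift
   n 8 maxvel 0.59 err 0.000 minz 38 q [ 1.17  0.35 -0.67  0.86 -0.97 -0.91]
8 x [12.1, -0.0, -14.3] [-0.0, -0.0, -0.0] -> end [450.96 318.94 169.2 ] err 0.39
w1
   n 16 maxvel 0.93 err 0.000 minz 175 q [ 0.77  0.19 -0.32  0.16 -1.    0.41]
16 x [7.4, 4.4, -1.4] [0.009, -0.034, -0.021] -> end [503.17 214.3  240.84] err 0.54
```

Call:
send_rows --series '[[[5,0,-6],[0,0,0],50],[[12.1,0,-14.3],[0,0,0],50],[[12.1,0,-14.3],[0,0,0],50],[[12.1,0,-14.3],[0,0,0],50],[[12.1,0,-14.3],[0,0,0],50],[[12.1,0,-14.3],[0,0,0],50],[[16,0,-19],[0,0,0],50],[[14,0,-17],[0,0,0],50]]'

```text
clock: 51.95
position: [450.3, 317.8, 168.0]
ee_rot: [0.888, -0.305, 0.325, 0.112]
contact_force: [0.5, 0.3, -1.3]
gripper_width: 55.3
grasp_force: 63.4
```

Call:
send_rows --series '[[[7.4,4.4,-1.4],[0.009,-0.034,-0.021],50],[[7.4,4.4,-1.4],[0.009,-0.034,-0.021],50],[[7.4,4.4,-1.4],[0.009,-0.034,-0.021],50],[[7.4,4.4,-1.4],[0.009,-0.034,-0.021],50],[[7.4,4.4,-1.4],[0.009,-0.034,-0.021],50],[[7.4,4.4,-1.4],[0.009,-0.034,-0.021],50],[[7.4,4.4,-1.4],[0.009,-0.034,-0.021],50],[[7.4,4.4,-1.4],[0.009,-0.034,-0.021],50]]'

```text
clock: 52.75
position: [467.1, 265.0, 209.4]
ee_rot: [0.95, -0.23, 0.202, 0.064]
contact_force: [-0.1, -0.9, -1.5]
gripper_width: 55.3
grasp_force: 63.3
```

Call:
send_rows --series '[[[7.4,4.4,-1.4],[0.009,-0.034,-0.021],50],[[7.4,4.4,-1.4],[0.009,-0.034,-0.021],50],[[7.4,4.4,-1.4],[0.009,-0.034,-0.021],50],[[7.4,4.4,-1.4],[0.009,-0.034,-0.021],50],[[7.4,4.4,-1.4],[0.009,-0.034,-0.021],50],[[7.4,4.4,-1.4],[0.009,-0.034,-0.021],50],[[7.4,4.4,-1.4],[0.009,-0.034,-0.021],50],[[7.4,4.4,-1.4],[0.009,-0.034,-0.021],50]]'

```text
clock: 53.55
position: [502.0, 213.2, 238.6]
ee_rot: [0.986, -0.149, 0.073, 0.015]
contact_force: [0.6, 0.9, -0.7]
gripper_width: 55.4
grasp_force: 63.4
```

Call:
send_rows --series '[[[0,0,0],[0,0,0],50],[[0,0,0],[0,0,0],50],[[0,0,0],[0,0,0],50]]'

```text
clock: 53.85
position: [502.1, 213.6, 238.2]
ee_rot: [0.986, -0.149, 0.074, 0.016]
contact_force: [-0.1, -0.7, -1.3]
gripper_width: 55.4
grasp_force: 63.4
```

```bash
python3 - <<'E'
from pot import *
putdown(tool,2,5.8,phi=np.radians(50),h0=93.5,n=16)
E
```

```text
[ 0.77  0.19 -0.32  0.16 -1.    0.41] 55.4153569497562 [-0.11 -0.66 -1.31]
over
   n 16 maxvel 0.96 err 0.000 minz 191 q [ 0.39  0.94  0.84 -0.44 -2.24  0.98]
16 x [8.9, -1.5, 0.2] [-0.005, -0.064, -0.015] -> end [631.43 211.27 190.36] err 0.98
lower
   n 5 maxvel 0.35 err 0.000 minz 91 q [ 0.39  1.02  0.74 -0.39 -2.08  1.07]
5 x [15.2, -0.0, 12.7] [-0.0, 0.001, 0.0] -> end [631.24 211.41  91.32] err 0.12
```

Call:
send_rows --series '[[[8.9,-1.5,0.2],[-0.005,-0.064,-0.015],50],[[8.9,-1.5,0.2],[-0.005,-0.064,-0.015],50],[[8.9,-1.5,0.2],[-0.005,-0.064,-0.015],50],[[8.9,-1.5,0.2],[-0.005,-0.064,-0.015],50],[[8.9,-1.5,0.2],[-0.005,-0.064,-0.015],50],[[8.9,-1.5,0.2],[-0.005,-0.064,-0.015],50],[[8.9,-1.5,0.2],[-0.005,-0.064,-0.015],50],[[8.9,-1.5,0.2],[-0.005,-0.064,-0.015],50]]'

```text
clock: 54.65
position: [573.6, 208.3, 231.4]
ee_rot: [0.979, -0.09, -0.183, 0.001]
contact_force: [0.2, -0.1, -1.2]
gripper_width: 55.3
grasp_force: 63.5
```

Call:
send_rows --series '[[[8.9,-1.5,0.2],[-0.005,-0.064,-0.015],50],[[8.9,-1.5,0.2],[-0.005,-0.064,-0.015],50],[[8.9,-1.5,0.2],[-0.005,-0.064,-0.015],50],[[8.9,-1.5,0.2],[-0.005,-0.064,-0.015],50],[[8.9,-1.5,0.2],[-0.005,-0.064,-0.015],50],[[8.9,-1.5,0.2],[-0.005,-0.064,-0.015],50],[[8.9,-1.5,0.2],[-0.005,-0.064,-0.015],50],[[8.9,-1.5,0.2],[-0.005,-0.064,-0.015],50]]'

```text
clock: 55.45
position: [632.2, 212.1, 190.1]
ee_rot: [0.904, -0.026, -0.426, -0.013]
contact_force: [-0.7, 0.2, -1.0]
gripper_width: 55.6
grasp_force: 63.5
```

Call:
send_rows --series '[[[0,0,0],[0,0,0],50],[[0,0,0],[0,0,0],50],[[0,0,0],[0,0,0],50],[[0,0,0],[0,0,0],50]]'

```text
clock: 55.85
position: [632.1, 211.8, 193.1]
ee_rot: [0.906, -0.026, -0.423, -0.014]
contact_force: [-0.3, 0.2, 0.1]
gripper_width: 55.7
grasp_force: 63.5
```

```bash
python3 - <<'E'
from pot import *
putdown(tool,2,5.8,phi=np.radians(50),h0=93.5,n=1)
E
```

```text
[ 0.39  0.94  0.85 -0.44 -2.25  0.98] 55.663007330966224 [-0.32  0.24  0.07]
over
   n 1 maxvel 0.08 err 0.000 minz 191 q [ 0.39  0.94  0.84 -0.44 -2.24  0.98]
1 x [0.9, 0.3, 1.8] [-0.001, 0.002, 0.003] -> end [631.3  211.54 191.27] err 0.05
lower
   n 5 maxvel 0.36 err 0.000 minz 91 q [ 0.39  1.02  0.74 -0.39 -2.08  1.07]
5 x [15.3, 0.0, 12.9] [0.0, -0.0, 0.0] -> end [631.11 211.55  91.21] err 0.17
```

Call:
send_rows --series '[[[0.9,0.3,1.8],[-0.001,0.002,0.003],50],[[15.3,0,12.9],[0,0,0],50],[[15.3,0,12.9],[0,0,0],50],[[15.3,0,12.9],[0,0,0],50],[[15.3,0,12.9],[0,0,0],50],[[15.3,0,12.9],[0,0,0],50],[[0,0,0],[0,0,0],50],[[0,0,0],[0,0,0],50]]'

```text
clock: 56.65
position: [630.9, 211.0, 89.8]
ee_rot: [0.905, -0.027, -0.424, -0.012]
contact_force: [-0.7, 1.0, -0.5]
gripper_width: 55.4
grasp_force: 63.5
```

Call:
send_rows --series '[[[2.3,0,1.9],[0,0,0],50],[[1.5,0,1.3],[0,0,0],50],[[0,0,0],[0,0,0],50],[[0,0,0],[0,0,0],50]]'

```text
clock: 57.05
position: [631.1, 211.1, 84.6]
ee_rot: [0.905, -0.027, -0.423, -0.013]
contact_force: [-0.2, 0.2, -0.8]
gripper_width: 55.3
grasp_force: 63.5
```

Call:
send_rows --series '[[[0.8,0,0.7],[0,0,0],50],[[0,0,0],[0,0,0],50],[[0.8,0,0.6],[0,0,0],50],[[0,0,0],[0,0,0],50]]'

```text
clock: 57.45
position: [630.9, 211.1, 81.9]
ee_rot: [0.905, -0.028, -0.424, -0.012]
contact_force: [-0.4, 0.2, -2.1]
gripper_width: 55.7
grasp_force: 63.5
```

Call:
send_rows --series '[[[0.8,0,0.6],[0,0,0],50],[[0,0,0],[0,0,0],50],[[0,0,0],[0,0,0],50]]'

```text
clock: 57.75
position: [631.0, 211.1, 81.4]
ee_rot: [0.905, -0.027, -0.424, -0.012]
contact_force: [-0.1, 0.2, 1.3]
gripper_width: 55.5
grasp_force: 63.7
```

Call:
send_rows --series '[[[0.6,0,0.5],[0,0,0],50],[[0,0,0],[0,0,0],50],[[0,0,0],[0,0,0],50]]'

```text
clock: 58.05
position: [631.0, 211.1, 81.3]
ee_rot: [0.905, -0.027, -0.424, -0.012]
contact_force: [-0.5, 0.3, 5.3]
gripper_width: 55.7
grasp_force: 63.7
```

Call:
send_rows --series '[[[0,0,0],[0,0,0],60],[[0,0,0],[0,0,0],66],[[0,0,0],[0,0,0],68],[[0,0,0],[0,0,0],68],[[0,0,0],[0,0,0],68],[[-7,0,-6],[0,0,0],68],[[-15,0,-13],[0,0,0],68],[[-20,0,-17],[0,0,0],68]]'

```text
clock: 58.85
position: [631.3, 210.9, 135.5]
ee_rot: [0.905, -0.028, -0.425, -0.012]
contact_force: [0.0, 0.6, -0.4]
gripper_width: 67.5
grasp_force: 0.0
```

Call:
send_rows --series '[[[-28,0,-23],[0,0,0],68],[[-28,0,-23],[0,0,0],68],[[-28,0,-23],[0,0,0],68],[[-20,0,-17],[0,0,0],68],[[-10,0,-9],[0,0,0],68],[[0,0,0],[0,0,0],68],[[0,0,0],[0,0,0],68],[[0,0,0],[0,0,0],68]]'

```text
clock: 59.65
position: [631.4, 211.3, 282.6]
ee_rot: [0.905, -0.028, -0.425, -0.012]
contact_force: [-0.5, -0.6, -0.7]
gripper_width: 68.0
grasp_force: 0.0
```

```bash
python3 - <<'E'
from pot import *
s=log();print(s["position"],s["contact_force"]);tops([0,1,2])
a,b=get_image("side"),get_image("scene")
cv2.imwrite("pics/end.png",np.hstack([cv2.resize(a[100:460,220:500],(400,514)),cv2.resize(b[120:440,160:480],(400,514))])[:,:,::-1])
E
```

```text
[631.41 211.27 282.55] [-0.48 -0.61 -0.68]
scene 1 pred [368.81 269.26] seen [366.08 274.57] [  80   90 6778]
scene 2 pred [394.37 252.26] seen [394.47 252.36] [ 29  21 326]
scene 3 pred [418.08 236.48] seen [418.01 236.66] [ 27  20 302]
side 1 pred [378.83 221.95] seen [378.5  227.24] [  80   90 6706]
side 2 pred [362.71 200.04] seen [362.73 200.84] [ 27  17 270]
side 3 pred [347.97 179.96] seen [347.68 180.95] [ 24  17 243]
```

View pics/end.png

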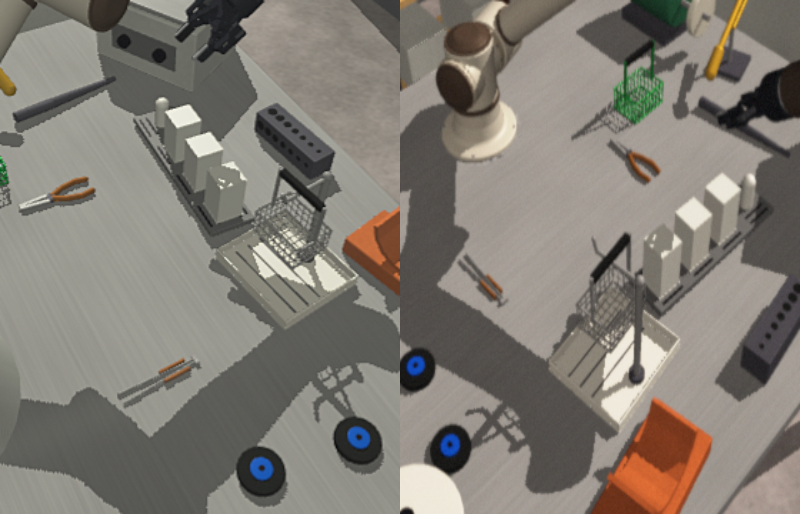

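All three pots stand upside down on pegs 1–3; the patch on pot 1 is the gripper's shadow. The basket hangs level on the hook and the tools haven't moved. I'll hand it in.

```bash
python3 -c "
from bench import job_done
print(job_done())"
```

```text
the job is handed in; nothing more can be done
None
```

I handed in the job at about 60 s of the 210 s allowed: the basket was drained and hung level on the hook, all three pots present are upside down on pegs 1–3, and the tools lie where they were; the hand-in returned no verdict.

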